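# Part a press-fit casting mould with a double-ended wedge

### The arm

A 6-joint arm with a two-finger parallel gripper is mounted at the origin on the work surface. World frame = base frame: x ahead of the robot, y to its left, z up, the work surface at z = 0. Lengths are in mm, angles in rad, forces in N, time in s.
With the tool pointing down it reaches from about 350 to 775 mm from the base axis. Payload 7.3 kg.
Tool frame: the origin (TCP) lies midway between the tips of the shut fingers; the grasp point (between the pads) lies 19 mm behind it (bot.hold_point_z is the distance from the TCP to the grasp point, in mm); z points along the fingers, y is the direction in which the jaws open and shut (so a half turn about z gives the same grasp; the last joint's range is limited). The gripper opens to 92 mm and grips with 3 to 60 N. Pads are 19 mm wide; open, the fingers measure 130 mm over their backs; the gripper's body (75 mm by 190 mm) begins 47 mm behind the grasp point.
Start: joints at [0.966, 0.342, 1.524, -0, 1.275, -0.146], TCP at [232.497, 470.733, 226.741] pointing down, gripper open.
Joint ranges: [-2.53, 2.53], [-0.77, 2.02], [0.04, 2.7], [-1, 4.14], [0.28, 2.66], [-3.11, 3.11]. Speed limits (rad/s): [2.57, 2.57, 3.14, 3.14, 3.14, 3.14].

### API

Orientations are given as [roll, pitch, yaw] about the fixed x, y, z axes, in that order (R = Rz(yaw) Ry(pitch) Rx(roll)).
In Python, from plant import bot gives the robot as it stands.
- The arm moves only by the tool servo_tool, never from a script. Its argument "series" is a list of rows, each a list of 5 numbers: the opening, from 0 (shut) to 1 (fully open), then the shift along the tool's x, y, z each as a share of 50 mm, from -1 to 1, then the turn about the tool's z as a share of 90 degrees, from -1 to 1. In form: [[gripper, tx, ty, tz, spin], ...]. A call has 1 to 20 rows; each row shifts and turns the commanded pose from where the row before left it, along the tool's axes as they then stand; what a row does not reach is not made up. A row lasts 1/8 s, in which the tool goes at most 62.5 mm and 10.7 degrees, less where a joint would pass 70% of its speed; a pose out of reach is approached as far as the arm can. A call with a number of a shift or a turn outside -1 to 1 is refused whole. A call with a gripper value outside its range is refused whole. The fingers move at their own pace and stop on an object; the grip force is fixed at half the most. Time passes only in rows, so rows that do not move let the fingers close. It gives the time, the measured TCP pose, the force and the opening at its end, in the units of the state.
- bot.get_obs(): the state, without advancing time (a new reading comes with each control period).
- bot.capture(name): name is "scene" or "top"; returns the picture (384x512x3 uint8, red, green, blue); there is no depth.
- bot.camera_model(name): a dict with "mtx" (3x3 intrinsics, pixels), "distortion" ([k1, k2, p1, p2, k3] as OpenCV has them; the pictures are not rectified), "world_from_camera" (4x4, takes a point from camera to world coordinates). Camera axes: x right, y up, looking along -z (the intrinsics and any distortion apply to the point x, -y, -z); pixel columns grow to the right and rows downward; lengths in mm; the calibration is good to about 2 mm. A picture is of the moment at which its call begins. camera_model takes no time and is no camera call.
- bot.close_job(): hands the job in, once; it reports no verdict.
Trained networks look in the newest picture that a camera, given by its name, has taken for a name from the list of things; names that differ only in an ending like _2 or _b are one class to them, and where a whole thing is asked for, a point or a joint stands for the part that bears it (a point fixed in the world has none). Each returns a list of dicts, best first, with "p" (0 to 1); they miss things now and then, are a little off and sometimes report something else, mostly with a low value. They report only what shows in the picture. A call takes as long as a camera call. They do not tell look-alikes from the thing itself.
- bot.outline_of(camera, label): "mask" (384x512 bool, what is visible of it).
- bot.pinpoint(camera, label): "point" ([x, y, z] in mm, in the coordinates of the camera as it stood for that picture, good to about 4 mm: a listed point, or the origin of a listed thing).
The state is a dict: "time": time; "joint_positions": joint angles; "dq": joint speeds; "tau": joint torques, N m; "tool_pos": TCP position; "tcp_rot": TCP orientation; "contact_force": force on the tool from outside, world axes, zero at the start; "moment": the same for the moment, N m; "grip_width": finger opening in mm.
Only numpy, scipy, OpenCV 4.12 (cv2) and the standard library are available. Lean on these libraries where they do the work, as an engineer would, in place of code of your own. Each camera call takes 0.05 s, during which the arm holds its last target.

### The job

Take the yellow wedge from its cork mat and part the two-piece casting mould evenly: work the wedge into the pry slots at its two ends in turn, a little at a time, until the teal cover stands about 6 mm up off the grey lower half at both ends. Don't let one end get more than about 3 mm ahead of the other, feel for the ledge and don't force the wedge, and touch the cover with nothing but the wedge. Then lay the wedge flat on its mat again, leaving the cover standing open and the things around it alone.

Things in the scene. Friction and masses are not known exactly. Their poses are not given: they have to be found in the camera images.
- board: Plywood board 170 x 200 x 12 mm, screwed to the bench; the mould stands centred on it. Origin: centre of its underside; x away from the robot, y to the left. The mould: grey lower half 96 (x) x 152 (y) x 34 mm on rubber packing, with a teal cover 96 x 120 x 26 mm, 0.3 kg, pressed on. The packing is 2 to 20 mm thick, so the seam is 48 to 66 mm above the bench: it was not measured, feel for it.
- left_end (a point): Point on the board's top straight below the cover's left (+y) end face, 60 mm from the centre. The lower half sticks out 16 mm beyond it as a flat ledge at seam height. In the end face, under a white mark (cover_left_end), is the pry slot, its floor level with the ledge: 26 mm wide (x), centred, 2.8 mm high, 42 mm deep.
- right_end (a point): The same on the right (-y) end (cover_right_end), with equal ledge and slot. The cover sits on four dowel pins (x +-34, y +-45 mm) in bushings that grip it: an end starts to rise at 8 to 16 N and stays where it is left, save about 1 mm lost as the wedge comes out; raising one end can let the other sink by about an eighth of that. Over 28 N between wedge and mould does harm.
- wedge_mid (a point): Double-ended parting wedge, its centre, 17 mm above its flat sole; lies along its own y, 152 mm over all. Wooden grip in the middle 20 (x) x 40 (y) x 34 mm high, to be pinched across its x. At each y end a slick yellow blade 18 mm wide, 56 mm long, flat below, 2.4 mm thick at the tip, rising to 13.6 mm at the grip: each mm pushed in lifts 0.2 mm once its tip is 2 mm inside the slot.
- wedge: The same wedge, 90 g; origin at the middle of its flat sole, z up. Its two ends are alike: the end that points at the mould serves on either side, without turning it round.
- mat_top (a point): Centre of the top face of the fixed cork mat, 130 (x) x 200 (y) x 4 mm, on which the wedge lies and to which it goes back, left or right of the mould.
- twine: Cone of brown twine, 68 mm across, 94 mm tall, upright, on the side opposite the mat; leave alone. Origin under its centre.
- glue: White glue bottle with a green label, 48 mm across, 150 mm tall, beyond the mould; leave alone. Origin under its centre.
- wire: Spool of gold wire, 36 mm across, 56 mm tall, beyond the mould; leave alone. Origin under its centre.
- tape: Pink roll of tape, 64 mm across, 18 mm tall, lying flat beyond the mould; leave alone. Origin under its centre.
Mind the look-alikes: they are no part of the job. Several things look just like the wedge: the one meant starts nearest to the robot's base.

How it is judged:
By the outcome, as a careful person would: the job done as asked, in the order asked, and still so for the second after the job is handed in, with the robot touching nothing.
It also fails if it takes over 72 s, if anything falls off the work surface, if the arm or the gripper's body presses on something with over 40 N, if the wrist force passes 120 N, or if a joint passes its speed limit or range.

## Working session

There is one attempt and no reset: what is moved stays moved. The work goes in short steps, Python scripts to look and compute and a tool call to move; the robot and the scene stay as the last step left them, time stands still between calls to the robot, and variables do not carry over. Pictures are saved under pics/ and viewed, and the job is handed in when it is done.

Besides the shell and the picture viewer there is one more tool, called after "Call:" as a command line: name --pt "numbers of a row" for each row, then --argument value for the rest. servo_tool: Moves the arm, as the interface text tells. Shift numbers are shares of 50 mm and turn numbers shares of 90 degrees, none past 1 either way. Its arguments: {"type":"object","properties":{"series":{"type":"array"}},"required":["series"]}

```bash
mkdir -p pics; ls; cat > h.py <<'E'
import numpy as np, cv2
from plant import bot
def towc(cam,p):
    T=np.array(bot.camera_model(cam)["world_from_camera"]); return (T@np.r_[p,1])[:3]
def save(cam,fn):
    im=np.array(bot.capture(cam)); cv2.imwrite('pics/'+fn,im[:,:,::-1]); return im
def pix2plane(cam,uv,z):
    m=bot.camera_model(cam); K=np.array(m["mtx"],float); D=np.array(m["distortion"],float); T=np.array(m["world_from_camera"])
    n=cv2.undistortPoints(np.array([[uv]],float),K,D)[0,0]
    d=T[:3,:3]@np.array([n[0],-n[1],-1]); o=T[:3,3]
    return o+d*(z-o[2])/d[2]
def proj(cam,P):
    m=bot.camera_model(cam); K=np.array(m["mtx"],float); D=np.array(m["distortion"],float); T=np.linalg.inv(np.array(m["world_from_camera"]))
    c=(T@np.r_[P,1])[:3]; return cv2.projectPoints(np.array([[c[0],-c[1],-c[2]]]),np.zeros(3),np.zeros(3),K,D)[0].ravel()
E
python3 - <<'E'
from h import *
np.set_printoptions(precision=1,suppress=True)
for c in("scene","top"):
    save(c,c+"0.png")
    print(c,np.array(bot.camera_model(c)["world_from_camera"])[:3,3], np.array(bot.camera_model(c)["mtx"])[0,0])
    for l in["wedge","wedge_mid","mat_top","board","left_end","right_end","twine","glue","wire","tape"]:
        for r in bot.pinpoint(c,l): print(c,l,round(r["p"],2),towc(c,r["point"]),proj(c,towc(c,r["point"])))
print(bot.get_obs())
E
```

```text
pics
scene [1304.8 -390.2  889.4] 350.1155200191229
scene wedge 0.58 [608.5 360.2  -0.5] [336.4 187.4]
scene wedge 0.56 [442.5 342.3   0.1] [306.1 165.7]
scene wedge 0.42 [313.8 545.4   5.3] [325.4 134.7]
scene wedge_mid 0.71 [614.3 357.1  17.9] [337.5 184.9]
scene wedge_mid 0.66 [438.9 342.4  19.1] [306.  161.5]
scene wedge_mid 0.44 [317.7 544.   13.9] [325.9 133.5]
scene left_end 0.64 [558.9  69.    9.3] [264.  206.6]
scene right_end 0.62 [572.5 -57.2  10.7] [234.4 222.7]
scene twine 0.7 [ 471.1 -348.6    1.9] [140.5 240.2]
scene glue 0.6 [759.1 217.8  -3.1] [333.  228.4]
scene glue 0.18 [760.2   2.3  -1.9] [279.8 255.9]
scene wire 0.73 [761.3   1.2  -2.8] [279.7 256.4]
scene wire 0.72 [440.2 342.4   2.4] [305.8 164.9]
scene tape 0.54 [ 731.9 -212.8   -5. ] [213.7 281.2]
top [ 431.    95.  1463.7] 470.37100710604506
top wedge 0.87 [609.7 356.   -1.5] [162.9 180.9]
top wedge 0.74 [439.2 343.    4.4] [166.8 235. ]
top wedge 0.52 [313.9 543.6  -0.4] [104.7 275.3]
top wedge 0.22 [ 468.  -352.7   -0.2] [387.5 221.8]
top wedge_mid 0.83 [436.2 340.3  19.3] [166.8 236. ]
top wedge_mid 0.78
[... 263 characters left out ...]
63.6  72.8  13.9] [253.  193.6]
top right_end 0.82 [575.5 -51.7  12.7] [293.  189.2]
top twine 0.91 [ 471.6 -351.1    1.8] [387.1 220.7]
top glue 0.53 [760.4 219.1  -0.3] [205.9 133. ]
top wire 0.59 [764.7   5.4  -1.3] [273.1 130.7]
top tape 0.63 [ 729.4 -216.3   -0.9] [342.4 141. ]
top tape 0.51 [562.3  73.   11.2] [253.  194.1]
{'time': 1.1, 'joint_positions': array([ 1. ,  0.3,  1.5,  0. ,  1.3, -0.1]), 'dq': array([-0.,  0.,  0.,  0., -0.,  0.]), 'tau': array([ -0. , -43.1, -24.4,   0.1,   0. ,   0. ]), 'tool_pos': array([232.5, 470.8, 226.7]), 'tcp_rot': array([3.1, 0. , 2.7]), 'contact_force': array([ 0.4, -0.5, -0.6]), 'moment': array([-0., -0.,  0.]), 'grip_width': 91.43556828204932}
```

View images.

```bash
python3 - <<'E'
import cv2
a=cv2.imread('pics/top0.png')
cv2.imwrite('pics/top0c.png',cv2.resize(a[110:310,80:320],None,fx=3,fy=3,interpolation=cv2.INTER_CUBIC))
a=cv2.imread('pics/scene0.png')
cv2.imwrite('pics/scene0c.png',cv2.resize(a[110:290,180:400],None,fx=3.3,fy=3.3,interpolation=cv2.INTER_CUBIC))
E
```

```text
(no output)
```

View pics/top0.png

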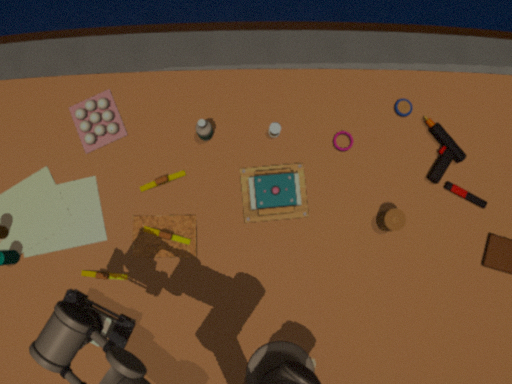

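View pics/top0c.png

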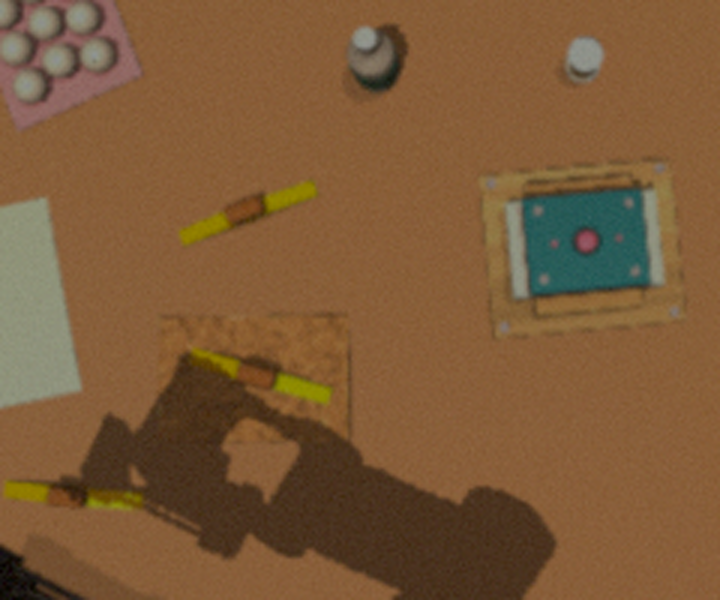

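View pics/scene0c.png

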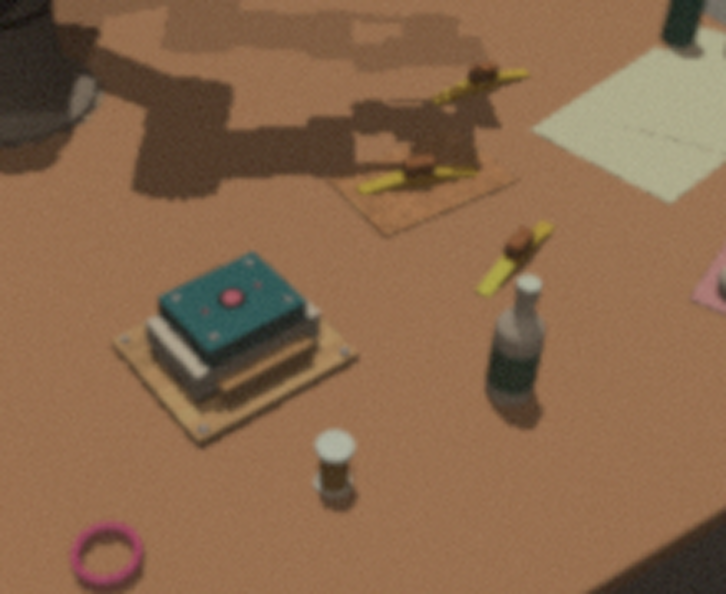

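Three wedge-like things, by top-camera pixel: A (163,180), B (167,236) and C (104,275). B lies on the cork mat and is about 555 mm from the base, while A is about 706 mm and C about 629 mm, so B is the wedge meant. Next I'll measure it precisely and confirm it in a crop.

```bash
python3 - <<'E'
from h import *
np.set_printoptions(precision=3,suppress=True)
print(bot.get_obs()["tcp_rot"],bot.get_obs()["time"])
ims={c:cv2.imread(f'pics/{c}0.png') for c in("top","scene")}
h=cv2.cvtColor(ims["top"],cv2.COLOR_BGR2HSV)
def comp(mask,near):
    n,l,s,ce=cv2.connectedComponentsWithStats(mask.astype(np.uint8)); i=1+np.argmin(np.hypot(*(ce[1:]-near).T)-0*s[1:,4] +1e3*(s[1:,4]<15)); return np.argwhere(l==i)[:,::-1]
yel=(h[...,0]>20)&(h[...,0]<34)&(h[...,1]>190)
for nm,near in(("w1",(152,231)),("w2",(180,239))):
    p=comp(yel,near); print(nm,len(p),p.mean(0),p.min(0),p.max(0),pix2plane("top",p.mean(0),10))
ends=[pix2plane("top",comp(yel,n).mean(0),10)[:2] for n in((152,231),(180,239))]
d=ends[0]-ends[1]; print("wedge mid",(ends[0]+ends[1])/2,"len",np.hypot(*d),"yaw of y axis", np.arctan2(-d[0],d[1]))
teal=(h[...,0]>80)&(h[...,0]<100)&(h[...,1]>120)
p=comp(teal,(275,190)); 
for z in(74,83,92):
    w=np.array([pix2plane("top",q,z)[:2] for q in p],np.float32); r=cv2.minAreaRect(w); print(z,r,w.mean(0))
for r in bot.outline_of("top","wedge")[:3]:
    pts=np.argwhere(r["mask"])[:,::-1]; w=np.array([pix2plane("top",q,10)[:2] for q in pts],np.float32); print("outl",round(r["p"],2),w.mean(0),cv2.minAreaRect(w))
# colour edges along cover in scene
crop=cv2.resize(ims["top"][205:265,120:215],None,fx=8,fy=8,interpolation=cv2.INTER_CUBIC); cv2.imwrite('pics/wB.png',crop)
crop=cv2.resize(ims["scene"][180:250,205:295],None,fx=8,fy=8,interpolation=cv2.INTER_CUBIC); cv2.imwrite('pics/mould.png',crop)
crop=cv2.resize(ims["top"][155:230,230:320],None,fx=8,fy=8,interpolation=cv2.INTER_CUBIC); cv2.imwrite('pics/mouldtop.png',crop)
E
```

```text
[3.141 0.    2.683] 1.1
w1 83 [151.916 230.072] [144 226] [159 235] [455.059 388.637  10.   ]
w2 128 [180.172 239.023] [171 234] [190 244] [426.473 300.249  10.   ]
wedge mid [440.766 344.443] len 92.89511929806642 yaw of y axis -0.3127928393472111
74 ((567.243408203125, 8.60251235961914), (92.89175415039062, 114.9211196899414), 4.1654486656188965) [566.668   8.7  ]
83 ((566.3612060546875, 9.162216186523438), (92.29022216796875, 114.17688751220703), 4.165450096130371) [565.789   9.259]Traceback (most recent call last):
  File "<stdin>", line 16, in <module>
  File "h.py", line 8, in pix2plane
    m=bot.camera_model(cam); K=np.array(m["mtx"],float); D=np.array(m["distortion"],float); T=np.array(m["world_from_camera"])
ValueError: time passes only in moves, steps and waits
```

```bash
python3 - <<'E'
import re
s=open('h.py').read().replace("from plant import bot","from plant import bot\n_c={}\ndef CM(c):\n    if c not in _c: _c[c]=bot.camera_model(c)\n    return _c[c]\n")
s=s.replace("m=bot.camera_model(cam)","m=CM(cam)").replace('np.array(bot.camera_model(cam)["world','np.array(CM(cam)["world')
open('h.py','w').write(s)
E
python3 - <<'E'
from h import *
np.set_printoptions(precision=3,suppress=True)
ims={c:cv2.imread(f'pics/{c}0.png') for c in("top","scene")}
def comp(mask,near):
    n,l,s,ce=cv2.connectedComponentsWithStats(mask.astype(np.uint8)); i=1+np.argmin(np.hypot(*(ce[1:]-near).T)+1e3*(s[1:,4]<15)); return (l==i).astype(np.uint8)
# fit cover top rectangle (x,y,yaw,z) to teal masks: silhouette of cover box in both views
M={}
for c,n in(("top",(275,190)),("scene",(250,205))):
    h=cv2.cvtColor(ims[c],cv2.COLOR_BGR2HSV); t=(h[...,0]>78)&(h[...,0]<102)&(h[...,1]>100)
    m=comp(t,n); cs,_=cv2.findContours(m,0,2); cc=max(cs,key=cv2.contourArea); hu=cv2.convexHull(cc)
    M[c]=cv2.drawContours(np.zeros_like(m),[hu],-1,1,-1); print(c,M[c].sum(),hu.reshape(-1,2).min(0),hu.reshape(-1,2).max(0))
def corners(x,y,a,zt):
    R=np.array([[np.cos(a),-np.sin(a)],[np.sin(a),np.cos(a)]])
    return [np.r_[R@np.array([sx*48,sy*60])+[x,y],z] for sx in(-1,1) for sy in(-1,1) for z in(zt-26,zt)]
def sil(c,p):
    P=np.array([proj(c,q) for q in corners(*p)],np.float32); hu=cv2.convexHull(P)
    im=np.zeros((384*4,512*4),np.uint8); cv2.fillPoly(im,[np.int32(np.round((hu+.5)*4*16-8))],1,shift=4)
    return cv2.resize(im.astype(np.float32),(512,384),interpolation=cv2.INTER_AREA)
from scipy.optimize import minimize
# scene bottom of cover may be shaded; allow per-camera offsets of none first
def cost(p,cs=("top","scene")): return sum(np.abs(sil(c,p)-M[c]).sum() for c in cs)
for cs in(("top","scene"),("top",),("scene",)):
    best=None
    for z0 in(76,84,92):
        r=minimize(cost,[567,9,.08,z0],args=(cs,),method="Nelder-Mead",options=dict(initial_simplex=np.array([567,9,.08,z0])+np.vstack([np.zeros(4),np.diag([5,5,.05,6])]),maxiter=150))
        if best is None or r.fun<best.fun: best=r
    print(cs,best.x,best.fun)
p=best.x
crop=cv2.resize(ims["top"][205:265,120:215],None,fx=8,fy=8,interpolation=cv2.INTER_CUBIC); cv2.imwrite('pics/wB.png',crop)
crop=cv2.resize(ims["scene"][175:250,205:295],None,fx=8,fy=8,interpolation=cv2.INTER_CUBIC); cv2.imwrite('pics/mould.png',crop)
crop=cv2.resize(ims["top"][158:230,230:320],None,fx=8,fy=8,interpolation=cv2.INTER_CUBIC); cv2.imwrite('pics/mouldtop.png',crop)
E
```

```text
top 1263 [255 174] [295 207]
scene 626 [230 190] [270 215]
('top', 'scene') [567.122   7.967   0.068  76.643] 433.625
('top',) [568.379   8.512   0.07   72.223] 69.3125
('scene',) [ 361.392  115.351    0.09  -140.606] 67.0625
```

View pics/wB.png

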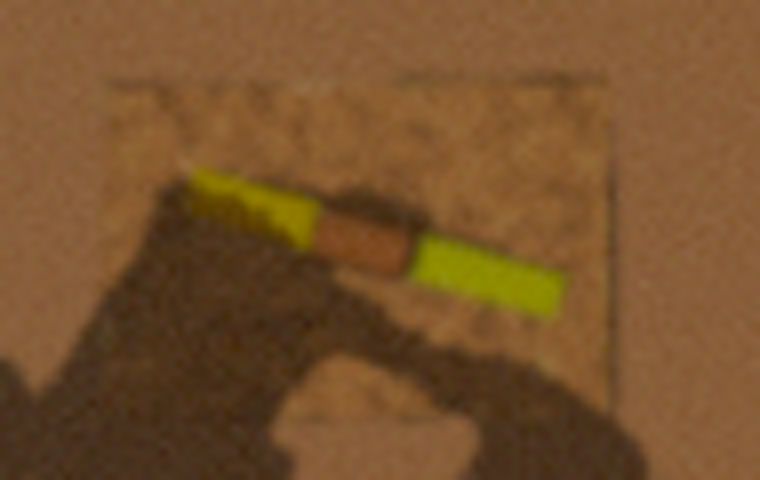

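View pics/mouldtop.png

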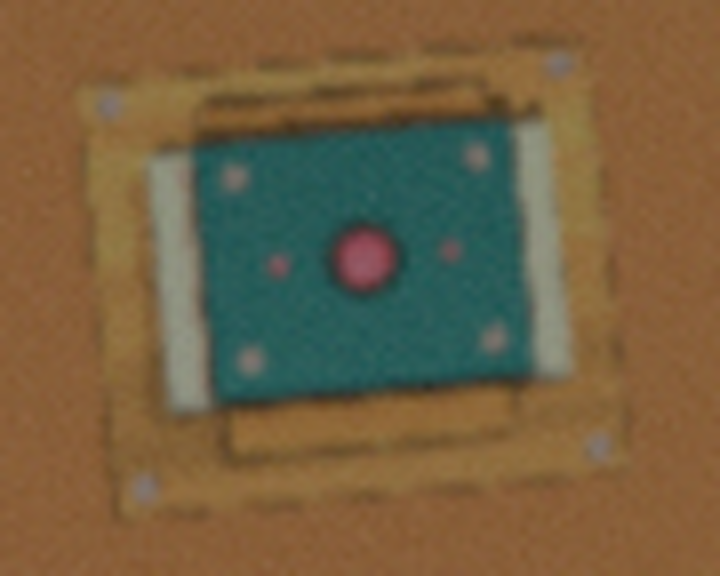

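View pics/mould.png

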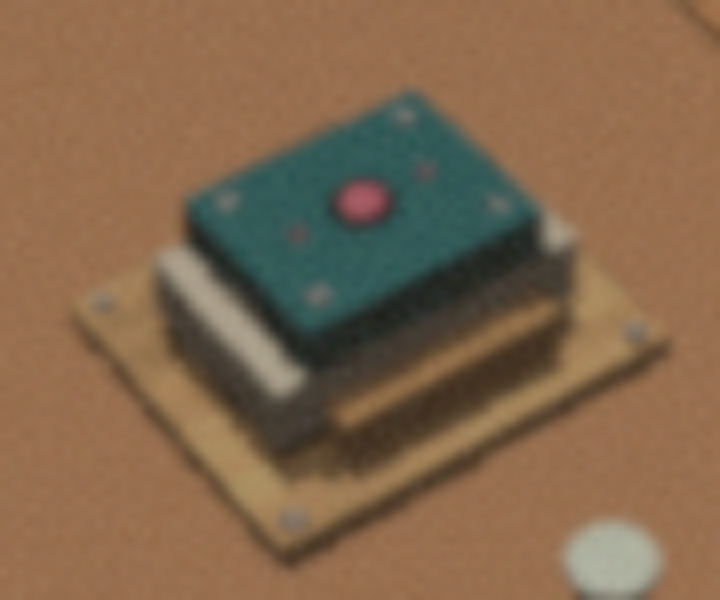

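```bash
python3 - <<'E'
from h import *
from scipy.optimize import least_squares
np.set_printoptions(precision=3,suppress=True)
f=lambda u,o:(np.array(u)+.5)/8-.5+np.array(o)
T=(230,158);S=(205,175)
# board: +y left in top image, +x up
obs=[("top",f((193,140),T),(48,60),'t'),("top",f((512,118),T),(48,-60),'t'),("top",f((533,378),T),(-48,-60),'t'),("top",f((212,405),T),(-48,60),'t'),
("top",f((148,155),T),(48,76),'s'),("top",f((172,412),T),(-48,76),'s'),("top",f((547,120),T),(48,-76),'s'),("top",f((573,375),T),(-48,-76),'s'),
("top",f((80,88),T),(85,100),'b'),("top",f((585,42),T),(85,-100),'b'),("top",f((628,466),T),(-85,-100),'b'),("top",f((120,518),T),(-85,100),'b'),
("scene",f((187,200),S),(-48,-60),'t'),("scene",f((410,88),S),(-48,60),'t'),("scene",f((543,210),S),(48,60),'t'),("scene",f((313,335),S),(48,-60),'t'),
("scene",f((157,258),S),(-48,-76),'s'),("scene",f((280,392),S),(48,-76),'s'),("scene",f((577,238),S),(48,76),'s'),
("scene",f((72,312),S),(-85,-100),'b'),("scene",f((290,550),S),(85,-100),'b'),("scene",f((668,342),S),(85,100),'b')]
def res(p,full=False):
    x,y,a,z=p[:4]; sh=np.r_[0,0],np.r_[p[4],p[5]]
    out=[]
    for c,uv,(bx,by),k in obs:
        Z=dict(t=z+26,s=z,b=12)[k]
        P=[x+bx*np.cos(a)-by*np.sin(a),y+bx*np.sin(a)+by*np.cos(a),Z]
        out.append(proj(c,P)-uv+sh[c=="scene"])
    o=np.array(out); return o if full else o.ravel()
r=least_squares(res,[567,9,.08,55,0,0],loss="soft_l1"); print(r.x,r.cost)
C=np.linalg.inv(r.jac.T@r.jac)*.15;print(np.sqrt(np.diag(C)))
print(res(r.x,True))
for z in(10,17,38):
  print(z,pix2plane("top",(120+ (363+.5)/8-.5,205+(245+.5)/8-.5),z))
E
```

```text
[566.935   8.582   0.077  57.515   0.489   1.046] 3.908964018660228
[0.385 0.367 0.003 1.38  0.188 0.292]
[[-0.365  0.689]
 [ 0.002 -0.22 ]
 [ 0.685 -0.582]
 [ 0.316 -0.165]
 [-0.152  0.411]
 [-0.185 -0.018]
 [ 0.013  0.231]
 [ 0.034 -0.109]
 [-0.459 -0.403]
 [ 0.038 -0.395]
 [ 0.326  0.656]
 [-0.453  0.241]
 [-0.716 -0.113]
 [ 0.862 -0.286]
 [ 0.969 -0.068]
 [-0.485 -0.069]
 [-0.45   0.181]
 [-0.176  0.577]
 [ 0.38   0.016]
 [-0.211 -0.485]
 [-0.652  0.739]
 [ 0.856 -0.347]]
10 [438.812 347.756  10.   ]
17 [438.775 346.54   17.   ]
38 [438.662 342.889  38.   ]
```

```bash
cat >> h.py <<'E'
def plan(p0,y0,p1,y1,n,g):
    """rows from pose (p,yaw) to pose, tool down: x=(c,s) y=(s,-c) z down"""
    rows=[];p=np.array(p0,float);y=y0;sp=0
    for i in range(n):
        tgt=np.array(p0)+(np.array(p1)-p0)*(i+1)/n; d=tgt-p; c,s=np.cos(y),np.sin(y)
        r=[round((c*d[0]+s*d[1])/50,3),round((s*d[0]-c*d[1])/50,3),round(-d[2]/50,3)]
        sp_=round(-(y1-y0)/n/(np.pi/2),4); rows.append([g]+r+[sp_])
        p=p+np.array([c*r[0]*50+s*r[1]*50,s*r[0]*50-c*r[1]*50,-r[2]*50]); y-=sp_*np.pi/2
    return rows
E
python3 - <<'E'
from h import *
o=bot.get_obs();print(o["time"],o["tool_pos"],o["tcp_rot"])
for r in plan(o["tool_pos"],o["tcp_rot"][2],[438.7,343,90],1.258,10,1): print(r,end=',')
E
```

```text
1.1 [232.4999377  470.75177516 226.74574592] [3.14147983e+00 4.13411860e-06 2.68280730e+00]
[1, np.float64(-0.483), np.float64(-0.046), np.float64(0.273), np.float64(0.0907)],[1, np.float64(-0.485), np.float64(0.022), np.float64(0.274), np.float64(0.0907)],[1, np.float64(-0.476), np.float64(0.091), np.float64(0.273), np.float64(0.0907)],[1, np.float64(-0.459), np.float64(0.158), np.float64(0.274), np.float64(0.0907)],[1, np.float64(-0.431), np.float64(0.222), np.float64(0.273), np.float64(0.0907)],[1, np.float64(-0.396), np.float64(0.28), np.float64(0.274), np.float64(0.0907)],[1, np.float64(-0.352), np.float64(0.334), np.float64(0.273), np.float64(0.0907)],[1, np.float64(-0.301), np.float64(0.38), np.float64(0.274), np.float64(0.0907)],[1, np.float64(-0.244), np.float64(0.42), np.float64(0.273), np.float64(0.0907)],[1, np.float64(-0.182), np.float64(0.45), np.float64(0.274), np.float64(0.0907)],
```

Call:
servo_tool --pt "1 -0.483 -0.046 0.273 0.09" --pt "1 -0.485 0.022 0.274 0.09" --pt "1 -0.476 0.091 0.273 0.09" --pt "1 -0.459 0.158 0.274 0.09" --pt "1 -0.431 0.222 0.273 0.09" --pt "1 -0.396 0.28 0.274 0.09" --pt "1 -0.352 0.334 0.273 0.09" --pt "1 -0.301 0.38 0.274 0.09" --pt "1 -0.244 0.42 0.273 0.09" --pt "1 -0.182 0.45 0.274 0.09" --pt "1 0 0 0 0"

```text
time: 2.48
tool_pos: [440.0, 342.9, 89.0]
tcp_rot: [-3.14, 0.001, 1.267]
contact_force: [-0.9, -0.5, 0.5]
grip_width: 91.8
```

```bash
python3 - <<'E'
from h import *
a=save("scene","s1.png")[:,:,::-1]; b=save("top","t1.png")[:,:,::-1]
A=cv2.resize(a[130:190,265:345],(600,450),interpolation=cv2.INTER_CUBIC)
cv2.imwrite('pics/s1c.png',A); cv2.imwrite('pics/t1c.png',cv2.resize(b[205:265,125:205],(600,450),interpolation=cv2.INTER_CUBIC))
for c in("scene","top"):
  for q in((443.1+12,344+70,8),): pass
R=lambda s:[439.5+s*np.sin(.3128),343-0+0,0]
for s in(-76,0,76):
  P=[438.7-s*np.sin(-.3128),343+s*np.cos(.3128),6]; print(s,[proj(c,P) for c in("scene","top")])
E
```

```text
-76 [array([287.83286835, 166.84763599]), array([189.86778374, 242.52127808])]
0 [array([305.81016382, 163.97494376]), array([166.67285492, 235.21339358])]
76 [array([323.49595146, 161.14506783]), array([143.75589249, 227.9150853 ])]
```

View pics/s1c.png

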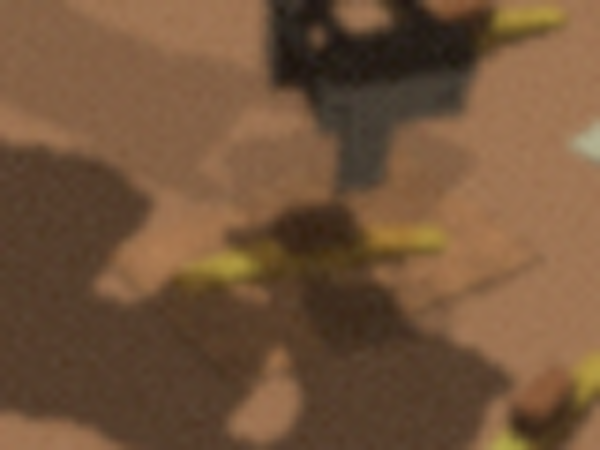

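View pics/t1c.png

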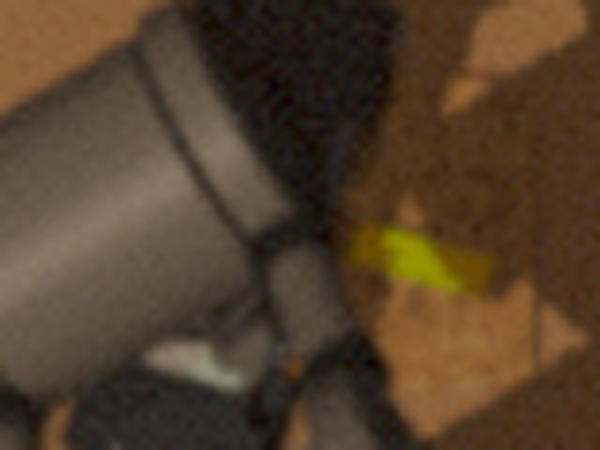

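Call:
servo_tool --pt "1 0 0 0.5 0.005" --pt "1 0 0 0.5 0" --pt "1 0 0 0.4 0" --pt "1 0 0 0.26 0" --pt "1 0 0 0 0"

```text
time: 3.2
tool_pos: [438.7, 344.3, 6.7]
tcp_rot: [-3.141, 0.001, 1.263]
contact_force: [-0.2, -0.1, -0.1]
grip_width: 91.6
```

Call:
servo_tool --pt "0 0 0 0 0" --pt "0 0 0 0 0" --pt "0 0 0 0 0" --pt "0 0 0 0 0" --pt "0 0 0 0 0" --pt "0 0 0 0 0" --pt "0 0 0 0 0"

```text
time: 4.08
tool_pos: [439.3, 344.0, 6.9]
tcp_rot: [-3.142, 0.0, 1.261]
contact_force: [-0.3, -0.0, -0.2]
grip_width: 26.3
```

Call:
servo_tool --pt "0 0 0 0 0" --pt "0 0 0 0 0" --pt "0 0 0 0 0"

```text
time: 4.45
tool_pos: [439.3, 344.0, 6.9]
tcp_rot: [-3.142, -0.0, 1.261]
contact_force: [0.1, 0.8, -0.3]
grip_width: 20.0
```

Call:
servo_tool --pt "0 0 0 -0.5 0" --pt "0 0 0 -0.8 0" --pt "0 0 0 -0.8 0" --pt "0 0 0 0 0"

```text
time: 4.95
tool_pos: [441.1, 345.1, 115.1]
tcp_rot: [3.137, -0.005, 1.261]
contact_force: [0.1, -0.7, -1.3]
grip_width: 20.0
```

```bash
python3 - <<'E'
from h import *
a=save("scene","s2.png")[:,:,::-1]
cv2.imwrite('pics/s2c.png',cv2.resize(a[100:200,250:370],(720,600),interpolation=cv2.INTER_CUBIC))
o=bot.get_obs();print(o["tool_pos"],o["tcp_rot"],o["contact_force"],o["moment"],o["joint_positions"],o["grip_width"])
c,s=np.cos(.077),np.sin(.077)
tgt=lambda bx,by,z:[567+bx*c-by*s,8.5+bx*s+by*c,z]
# wedge centre at 60+76+6 in y of board
print(tgt(0,142,110))
for r in plan(o["tool_pos"],o["tcp_rot"][2],tgt(0,142,105),np.pi/2+.077,8,0): print([float(x) for x in r],end=',')
E
```

```text
[439.86580787 344.34335016 113.09472444] [ 3.13976075e+00 -2.09475587e-03  1.26124739e+00] [-0.96138566 -0.35652427 -0.9779949 ] [-0.05274366  0.07375653 -0.0127918 ] [5.26966711e-01 5.13946765e-01 1.58852505e+00 5.08432779e-05
 1.03633840e+00 8.36491732e-01] 19.958877794765133
[np.float64(556.0768014117575), np.float64(150.07924894772475), 110]
[0.0, -0.374, 0.425, 0.02, -0.0308],[0.0, -0.394, 0.406, 0.02, -0.0308],[0.0, -0.414, 0.386, 0.021, -0.0308],[0.0, -0.431, 0.366, 0.02, -0.0308],[0.0, -0.449, 0.345, 0.02, -0.0308],[0.0, -0.465, 0.323, 0.02, -0.0308],[0.0, -0.48, 0.3, 0.021, -0.0308],[0.0, -0.494, 0.276, 0.02, -0.0308],
```

View pics/s2c.png

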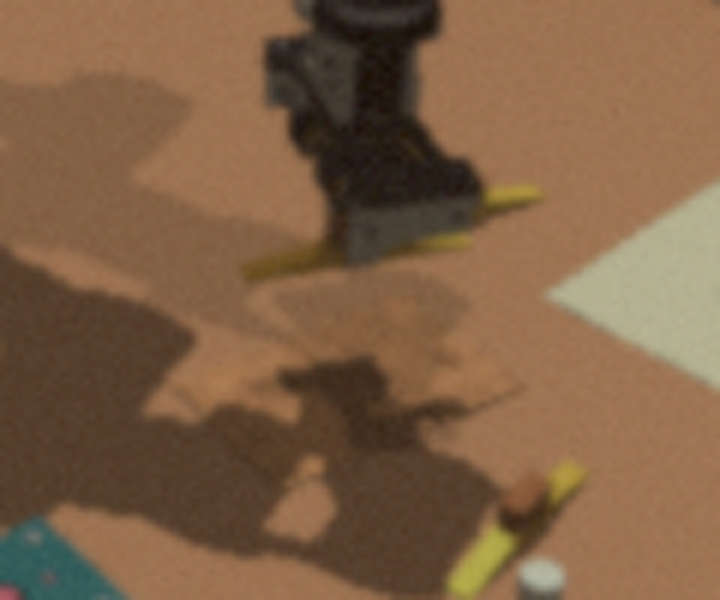

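Call:
servo_tool --pt "0 -0.374 0.425 0.02 -0.031" --pt "0 -0.394 0.406 0.02 -0.031" --pt "0 -0.414 0.386 0.02 -0.031" --pt "0 -0.431 0.366 0.02 -0.031" --pt "0 -0.449 0.345 0.02 -0.031" --pt "0 -0.465 0.323 0.02 -0.031" --pt "0 -0.48 0.3 0.02 -0.031" --pt "0 -0.494 0.276 0.02 -0.031" --pt "0 0 0 0 0" --pt "0 0 0 0 0" --pt "0 0 0 0 0"

```text
time: 6.38
tool_pos: [555.0, 150.7, 103.5]
tcp_rot: [-3.14, -0.0, 1.651]
contact_force: [0.8, 0.2, -0.8]
grip_width: 20.0
```

```bash
cat >> h.py <<'E'
def wh(yaw=.077):
    o=bot.get_obs(); c,s=np.cos(yaw),np.sin(yaw); d=o["tool_pos"]-np.array([567,8.5,0])
    f=o["contact_force"]
    print("t %.2f bx %.1f by %.1f z %.1f yawerr %.3f | F board x %.1f y %.1f z %.1f M %s"%(o["time"],c*d[0]+s*d[1],-s*d[0]+c*d[1],d[2],(o["tcp_rot"][2]-np.pi/2-yaw),c*f[0]+s*f[1],-s*f[0]+c*f[1],f[2],np.round(o["moment"],2)))
E
python3 - <<'E'
from h import *
wh()
a=save("top","t3.png")[:,:,::-1];b=save("scene","s3.png")[:,:,::-1]
cv2.imwrite('pics/t3c.png',cv2.resize(a[150:230,190:310],(720,480),interpolation=cv2.INTER_CUBIC))
cv2.imwrite('pics/s3c.png',cv2.resize(b[130:230,210:330],(720,600),interpolation=cv2.INTER_CUBIC))
wh()
E
```

```text
t 6.38 bx -1.0 by 142.7 z 103.5 yawerr 0.004 | F board x 0.8 y 0.1 z -0.8 M [-0.05  0.08  0.01]
t 6.47 bx -0.7 by 142.6 z 103.9 yawerr 0.004 | F board x -0.5 y -0.3 z -0.7 M [-0.09  0.05 -0.01]
```

View pics/t3c.png

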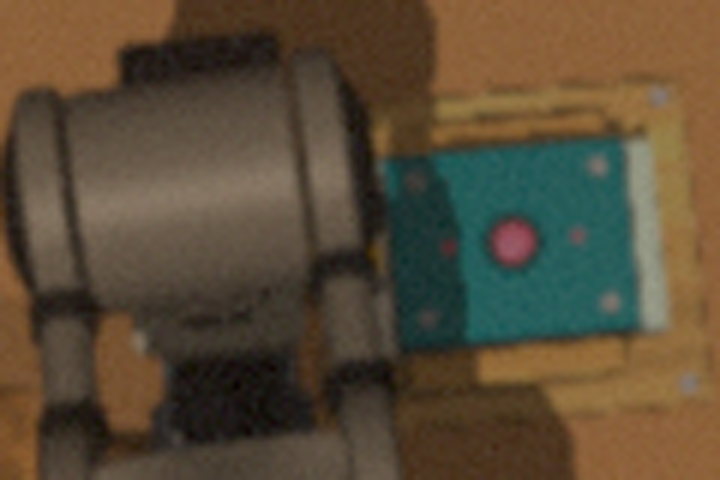

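View pics/s3c.png

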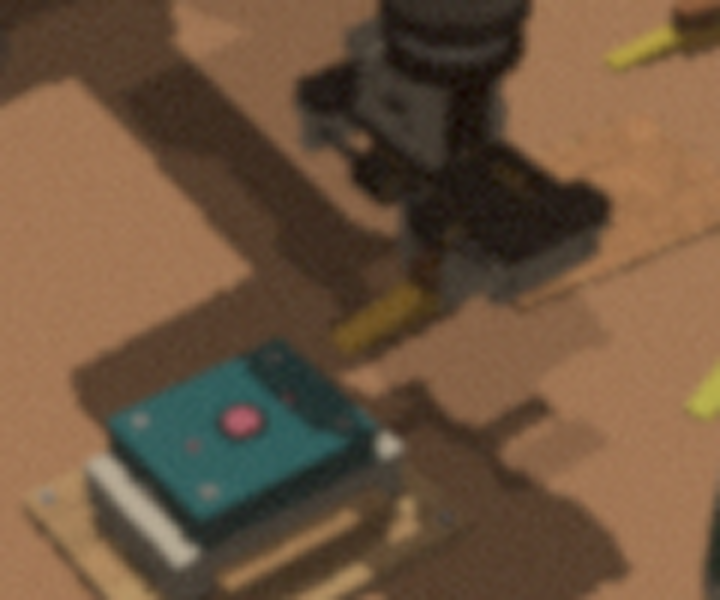

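Call:
servo_tool --pt "0 0 0.01 0.2 0" --pt "0 0 0.01 0.3 0" --pt "0 0 0 0.16 0" --pt "0 0 0 0 0"

```text
time: 6.98
tool_pos: [556.1, 149.8, 69.8]
tcp_rot: [-3.139, 0.0, 1.651]
contact_force: [0.1, -0.5, -0.9]
grip_width: 19.7
```

Call:
servo_tool --pt "0 0 0 0.02 0" --pt "0 0 0 0.02 0" --pt "0 0 0 0 0"

```text
time: 7.35
tool_pos: [556.9, 149.9, 69.2]
tcp_rot: [3.141, -0.0, 1.651]
contact_force: [-0.1, -0.1, -0.1]
grip_width: 20.1
```

Call:
servo_tool --pt "0 0 0 0.02 0" --pt "0 0 0 0.02 0"

```text
time: 7.6
tool_pos: [556.8, 149.9, 67.0]
tcp_rot: [3.141, -0.0, 1.651]
contact_force: [-0.2, -0.5, -0.9]
grip_width: 19.6
```

Call:
servo_tool --pt "0 0 0 0.02 0"

```text
time: 7.72
tool_pos: [556.8, 150.0, 65.9]
tcp_rot: [3.142, -0.0, 1.651]
contact_force: [-0.4, -0.8, -0.6]
grip_width: 19.9
```

Call:
servo_tool --pt "0 0 0 0.02 0"

```text
time: 7.85
tool_pos: [556.8, 150.0, 64.9]
tcp_rot: [3.142, -0.0, 1.651]
contact_force: [-0.6, 0.6, -1.5]
grip_width: 19.8
```

Call:
servo_tool --pt "0 0 0 0.02 0"

```text
time: 7.98
tool_pos: [556.8, 149.9, 63.9]
tcp_rot: [3.142, -0.0, 1.651]
contact_force: [0.3, 0.4, -1.2]
grip_width: 20.0
```

Call:
servo_tool --pt "0 0 0 0.02 0"

```text
time: 8.1
tool_pos: [556.8, 149.9, 62.9]
tcp_rot: [3.142, -0.0, 1.651]
contact_force: [-0.2, 0.5, -0.1]
grip_width: 20.0
```

Call:
servo_tool --pt "0 0 0 0.02 0"

```text
time: 8.22
tool_pos: [556.8, 149.9, 61.9]
tcp_rot: [3.142, -0.0, 1.651]
contact_force: [-0.2, 0.1, -0.6]
grip_width: 20.1
```

Call:
servo_tool --pt "0 0 0 0.02 0"

```text
time: 8.35
tool_pos: [556.8, 150.0, 60.9]
tcp_rot: [3.142, -0.0, 1.651]
contact_force: [0.2, 0.3, -0.7]
grip_width: 19.7
```

Call:
servo_tool --pt "0 0 0 0.02 0"

```text
time: 8.48
tool_pos: [556.8, 149.9, 59.9]
tcp_rot: [3.141, -0.0, 1.651]
contact_force: [-0.8, -1.1, -1.6]
grip_width: 20.0
```

Call:
servo_tool --pt "0 0 0 0.02 0"

```text
time: 8.6
tool_pos: [556.8, 150.0, 58.9]
tcp_rot: [3.142, -0.0, 1.651]
contact_force: [0.1, -0.1, -1.6]
grip_width: 19.4
```

Call:
servo_tool --pt "0 0 0 0.02 0"

```text
time: 8.72
tool_pos: [556.8, 150.0, 57.9]
tcp_rot: [3.142, -0.0, 1.651]
contact_force: [0.2, 1.1, 1.6]
grip_width: 19.8
```

Call:
servo_tool --pt "0 0 0 0.02 0"

```text
time: 8.85
tool_pos: [557.1, 150.1, 57.5]
tcp_rot: [3.141, -0.0, 1.651]
contact_force: [-1.2, 1.3, 4.8]
grip_width: 19.7
```

Call:
servo_tool --pt "0 0 0 -0.018 0" --pt "0 -0.04 0 0 0" --pt "0 -0.04 0 0 0"

```text
time: 9.22
tool_pos: [557.1, 145.8, 57.8]
tcp_rot: [-3.142, -0.0, 1.651]
contact_force: [-0.2, -0.1, -0.4]
grip_width: 20.1
```

```bash
python3 -c "
from h import *
wh()"
```

```text
t 9.22 bx 0.7 by 137.7 z 57.8 yawerr 0.003 | F board x -0.2 y -0.1 z -0.4 M [-0.08  0.09 -0.03]
```

Call:
servo_tool --pt "0 -0.03 0 0 0"

```text
time: 9.35
tool_pos: [557.2, 144.3, 57.8]
tcp_rot: [-3.141, -0.0, 1.651]
contact_force: [-0.1, 0.1, 0.1]
grip_width: 19.7
```

Call:
servo_tool --pt "0 -0.03 0 0 0"

```text
time: 9.48
tool_pos: [557.3, 142.8, 57.8]
tcp_rot: [-3.141, -0.0, 1.651]
contact_force: [0.1, 0.5, -0.5]
grip_width: 20.0
```

Call:
servo_tool --pt "0 -0.02 0 0 0"

```text
time: 9.6
tool_pos: [557.4, 141.8, 57.8]
tcp_rot: [-3.142, -0.0, 1.651]
contact_force: [0.0, 0.7, -0.7]
grip_width: 20.1
```

Call:
servo_tool --pt "0 -0.02 0 0 0"

```text
time: 9.72
tool_pos: [557.5, 141.2, 57.9]
tcp_rot: [3.142, -0.001, 1.651]
contact_force: [-0.7, 1.7, -0.6]
grip_width: 19.3
```

Call:
servo_tool --pt "0 -0.02 0 0 0"

```text
time: 9.85
tool_pos: [557.5, 140.5, 57.9]
tcp_rot: [3.141, -0.001, 1.651]
contact_force: [0.4, 4.1, -0.2]
grip_width: 19.7
```

Call:
servo_tool --pt "0 -0.02 0 0 0"

```text
time: 9.98
tool_pos: [557.6, 139.8, 58.0]
tcp_rot: [3.141, -0.001, 1.651]
contact_force: [-0.7, 7.3, 0.2]
grip_width: 19.7
```

Call:
servo_tool --pt "0 -0.02 0 0 0"

```text
time: 10.1
tool_pos: [557.7, 139.3, 58.0]
tcp_rot: [3.141, -0.002, 1.651]
contact_force: [-1.9, 8.9, 0.8]
grip_width: 19.8
```

```bash
python3 - <<'E'
from h import *
wh()
a=save("scene","s4.png")[:,:,::-1]
cv2.imwrite('pics/s4c.png',cv2.resize(a[165:235,225:315],(720,560),interpolation=cv2.INTER_CUBIC))
wh()
E
```

```text
t 10.10 bx 0.7 by 131.1 z 58.0 yawerr 0.003 | F board x -1.2 y 9.0 z 0.8 M [1.46 0.2  0.  ]
t 10.15 bx 0.7 by 131.0 z 58.0 yawerr 0.003 | F board x 0.1 y 7.6 z 0.0 M [ 1.27  0.18 -0.08]
```

View pics/s4c.png

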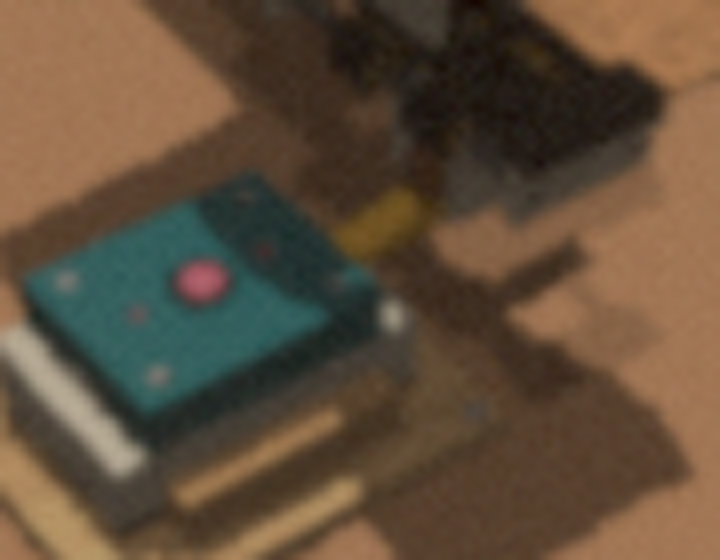

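Call:
servo_tool --pt "0 -0.02 0 0 0"

```text
time: 10.28
tool_pos: [557.7, 138.7, 58.1]
tcp_rot: [3.141, -0.003, 1.651]
contact_force: [-1.5, 11.3, 1.3]
grip_width: 19.7
```

Call:
servo_tool --pt "0 -0.02 0 0 0"

```text
time: 10.4
tool_pos: [557.8, 137.9, 58.1]
tcp_rot: [3.141, -0.003, 1.651]
contact_force: [-0.3, 10.7, 0.7]
grip_width: 19.9
```

Call:
servo_tool --pt "0 -0.02 0 0 0" --pt "0 -0.02 0 0 0"

```text
time: 10.65
tool_pos: [557.9, 135.9, 58.1]
tcp_rot: [3.141, -0.003, 1.651]
contact_force: [-1.3, 10.9, 0.1]
grip_width: 19.8
```

Call:
servo_tool --pt "0 -0.02 0 0 0" --pt "0 -0.02 0 0 0"

```text
time: 10.9
tool_pos: [558.1, 133.9, 58.1]
tcp_rot: [3.141, -0.003, 1.651]
contact_force: [-0.6, 10.7, 0.0]
grip_width: 19.7
```

```bash
python3 - <<'E'
from h import *
wh()
a=save("scene","s5.png")[:,:,::-1]
cv2.imwrite('pics/s5c.png',cv2.resize(a[165:235,225:315],(720,560),interpolation=cv2.INTER_CUBIC))
wh()
E
```

```text
t 10.90 bx 0.7 by 125.8 z 58.1 yawerr 0.003 | F board x 0.3 y 10.7 z 0.0 M [ 1.69  0.15 -0.02]
t 10.95 bx 0.7 by 125.6 z 58.0 yawerr 0.003 | F board x 0.7 y 8.2 z 0.1 M [1.51 0.21 0.04]
```

View pics/s5c.png

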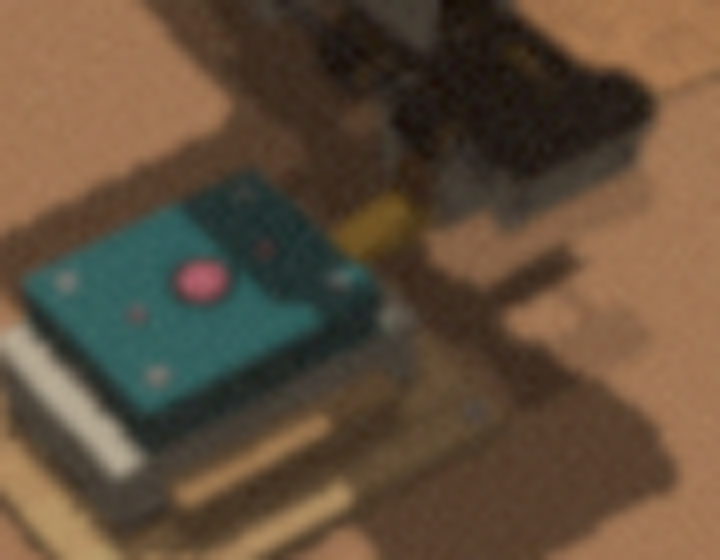

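Call:
servo_tool --pt "0 -0.03 0 0 0" --pt "0 -0.03 0 0 0" --pt "0 -0.02 0 0 0" --pt "0 0 0 0 0"

```text
time: 11.45
tool_pos: [558.4, 129.7, 58.0]
tcp_rot: [3.141, -0.002, 1.651]
contact_force: [-0.9, 8.4, 0.2]
grip_width: 19.7
```

```bash
python3 -c "
from h import *
wh()"
```

```text
t 11.45 bx 0.8 by 121.5 z 58.0 yawerr 0.003 | F board x -0.2 y 8.4 z 0.2 M [ 1.53  0.19 -0.04]
```

Call:
servo_tool --pt "0 0.06 0 0 0" --pt "0 0.14 0 0 0" --pt "0 0.16 0 0 0" --pt "0 0.1 0 0 0" --pt "0 0 0 0 0"

```text
time: 12.08
tool_pos: [556.6, 151.5, 57.8]
tcp_rot: [3.142, -0.0, 1.652]
contact_force: [-0.4, -1.0, -1.7]
grip_width: 19.9
```

```bash
python3 -c "
from h import *
wh()"
```

```text
t 12.07 bx 0.6 by 143.3 z 57.8 yawerr 0.004 | F board x -0.5 y -1.0 z -1.7 M [-0.08  0.02 -0.02]
```

Call:
servo_tool --pt "0 0 0 -0.3 0" --pt "0 0 0 -0.6 0" --pt "0 -0.3 0 -0.02 0" --pt "0 -0.65 0 0 0" --pt "0 -0.7 0 0 0" --pt "0 -0.7 0 0 0" --pt "0 -0.7 0 0 0" --pt "0 -0.7 0 0 0" --pt "0 -0.7 0 0 0" --pt "0 -0.7 0 0 0" --pt "0 -0.42 0 0 0" --pt "0 -0.15 0 0 0" --pt "0 0 0 0 0" --pt "0 0 0 0 0"

```text
time: 13.82
tool_pos: [579.4, -133.0, 103.8]
tcp_rot: [-3.141, -0.0, 1.652]
contact_force: [-0.0, 0.2, -1.9]
grip_width: 20.1
```

```bash
python3 - <<'E'
from h import *
wh()
a=save("scene","s6.png")[:,:,::-1];b=save("top","t6.png")[:,:,::-1]
cv2.imwrite('pics/s6c.png',cv2.resize(a[165:245,190:300],(770,560),interpolation=cv2.INTER_CUBIC))
cv2.imwrite('pics/t6c.png',cv2.resize(b[150:230,240:360],(720,480),interpolation=cv2.INTER_CUBIC))
wh()
E
```

```text
t 13.82 bx 1.5 by -142.1 z 103.8 yawerr 0.004 | F board x -0.0 y 0.2 z -1.9 M [-0.05  0.02 -0.  ]
t 13.93 bx 1.7 by -142.2 z 103.9 yawerr 0.004 | F board x -0.3 y 0.3 z -2.1 M [-0.05  0.04  0.01]
```

View pics/s6c.png

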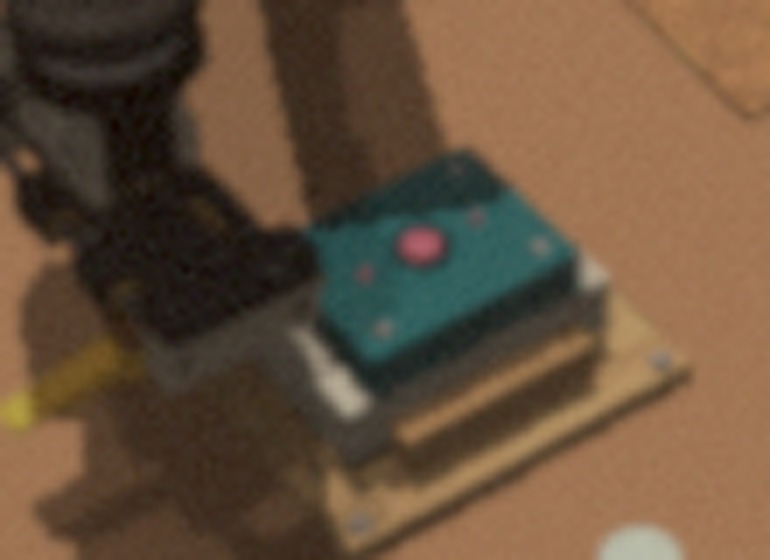

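View pics/t6c.png

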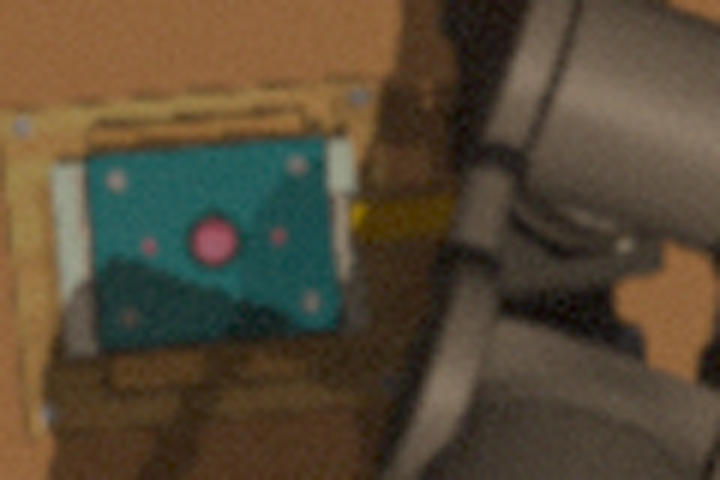

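```bash
python3 - <<'E'
from h import *
g=lambda u,v:((u+.5)/6-.5+240,(v+.5)/6-.5+150)
c,s=np.cos(.077),np.sin(.077)
def B(uv,z):
    d=pix2plane("top",uv,z)-np.array([567,8.5,0]); return np.round([c*d[0]+s*d[1],-s*d[0]+c*d[1]],1)
print("tip",B(g(350,218),103),"mid blade",B(g(420,216),107)); 
for u in((148,245),(278,237),(213,241),(337,240-0)): print(B(g(*u),82))
for u in((116,180),(297,165),(311,300),(129,317)): print('pin',B(g(*u),82))
E
```

```text
tip [  3.8 -66.2] mid blade [  1.2 -99.9]
[ 1.7 32. ]
[ -0.3 -32.3]
[ 0.7 -0.1]
[ -4.4 -61.2]
pin [35.2 44.6]
pin [ 34.5 -45.3]
pin [-32.8 -45.4]
pin [-32.8  44.7]
```

Call:
servo_tool --pt "0 0 -0.01 0.25 0" --pt "0 0 -0.01 0.35 0" --pt "0 0 0 0.2 0" --pt "0 0 0 0.04 0" --pt "0 0 0 0 0"

```text
time: 14.55
tool_pos: [578.7, -134.3, 61.9]
tcp_rot: [3.141, 0.0, 1.651]
contact_force: [0.0, -0.4, -0.8]
grip_width: 19.8
```

Call:
servo_tool --pt "0 0 0 0.02 0"

```text
time: 14.68
tool_pos: [579.0, -134.4, 61.5]
tcp_rot: [3.14, 0.0, 1.651]
contact_force: [0.1, 0.2, -0.3]
grip_width: 19.8
```

Call:
servo_tool --pt "0 0 0 0.02 0"

```text
time: 14.8
tool_pos: [578.8, -134.3, 60.2]
tcp_rot: [3.141, 0.0, 1.651]
contact_force: [-0.5, 0.4, -1.3]
grip_width: 20.1
```

Call:
servo_tool --pt "0 0 0 0.02 0"

```text
time: 14.92
tool_pos: [578.6, -134.3, 59.0]
tcp_rot: [3.141, 0.0, 1.651]
contact_force: [-0.5, 0.7, -0.5]
grip_width: 19.9
```

Call:
servo_tool --pt "0 0 0 0.012 0"

```text
time: 15.05
tool_pos: [578.6, -134.2, 58.3]
tcp_rot: [3.141, -0.0, 1.651]
contact_force: [-0.1, -0.3, 0.2]
grip_width: 19.8
```

Call:
servo_tool --pt "0 0 0 0.012 0"

```text
time: 15.18
tool_pos: [578.7, -134.3, 58.0]
tcp_rot: [3.141, 0.0, 1.651]
contact_force: [-1.7, -0.4, 4.7]
grip_width: 19.8
```

Call:
servo_tool --pt "0 0 0 -0.008 0" --pt "0 0.05 0 0 0" --pt "0 0.05 0 0 0"

```text
time: 15.55
tool_pos: [578.4, -129.2, 58.2]
tcp_rot: [3.141, 0.0, 1.651]
contact_force: [-0.0, -1.5, 0.7]
grip_width: 19.8
```

```bash
python3 -c "
from h import *
wh()"
```

```text
t 15.55 bx 0.7 by -138.2 z 58.2 yawerr 0.003 | F board x -0.1 y -1.5 z 0.7 M [-0.09  0.01  0.03]
```

Call:
servo_tool --pt "0 0.02 0 0 0" --pt "0 0.02 0 0 0"

```text
time: 15.8
tool_pos: [578.1, -127.2, 58.2]
tcp_rot: [3.141, 0.0, 1.651]
contact_force: [-0.3, -1.3, 2.0]
grip_width: 20.1
```

Call:
servo_tool --pt "0 0.02 0 0 0"

```text
time: 15.92
tool_pos: [578.0, -126.3, 58.2]
tcp_rot: [3.141, 0.0, 1.651]
contact_force: [0.7, -1.6, 2.5]
grip_width: 20.1
```

Call:
servo_tool --pt "0 0.02 0 0 0"

```text
time: 16.05
tool_pos: [577.9, -125.3, 58.2]
tcp_rot: [3.141, 0.0, 1.651]
contact_force: [0.2, -1.3, 1.9]
grip_width: 19.8
```

Call:
servo_tool --pt "0 0.02 0 0 0"

```text
time: 16.18
tool_pos: [577.9, -124.5, 58.2]
tcp_rot: [3.141, 0.001, 1.651]
contact_force: [-0.2, -2.8, 3.3]
grip_width: 20.0
```

Call:
servo_tool --pt "0 0.02 0 0 0"

```text
time: 16.3
tool_pos: [577.9, -123.9, 58.3]
tcp_rot: [3.141, 0.001, 1.651]
contact_force: [0.8, -5.6, 2.6]
grip_width: 19.9
```

Call:
servo_tool --pt "0 0.02 0 0 0"

```text
time: 16.42
tool_pos: [578.0, -123.4, 58.4]
tcp_rot: [3.141, 0.002, 1.651]
contact_force: [0.8, -6.7, 2.7]
grip_width: 19.9
```

Call:
servo_tool --pt "0 0.02 0 0 0"

```text
time: 16.55
tool_pos: [578.1, -122.9, 58.5]
tcp_rot: [3.14, 0.003, 1.651]
contact_force: [0.5, -8.6, 2.0]
grip_width: 20.1
```

Call:
servo_tool --pt "0 0.02 0 0 0" --pt "0 0.02 0 0 0"

```text
time: 16.8
tool_pos: [578.1, -121.4, 58.5]
tcp_rot: [3.14, 0.003, 1.651]
contact_force: [1.8, -9.2, 1.4]
grip_width: 19.8
```

Call:
servo_tool --pt "0 0.02 0 0 0" --pt "0 0.02 0 0 0"

```text
time: 17.05
tool_pos: [577.9, -119.4, 58.5]
tcp_rot: [3.14, 0.003, 1.651]
contact_force: [0.6, -9.9, 2.1]
grip_width: 19.5
```

Call:
servo_tool --pt "0 0.03 0 0 0" --pt "0 0.03 0 0 0"

```text
time: 17.3
tool_pos: [577.7, -116.4, 58.5]
tcp_rot: [3.14, 0.003, 1.651]
contact_force: [1.4, -11.0, 2.8]
grip_width: 20.1
```

```bash
python3 - <<'E'
from h import *
wh()
b=save("scene","s7.png")[:,:,::-1]
cv2.imwrite('pics/s7c.png',cv2.resize(b[165:245,190:300],(770,560),interpolation=cv2.INTER_CUBIC))
E
```

```text
t 17.30 bx 1.0 by -125.4 z 58.5 yawerr 0.003 | F board x 0.6 y -11.0 z 2.8 M [-1.65 -0.08 -0.02]
```

View pics/s7c.png

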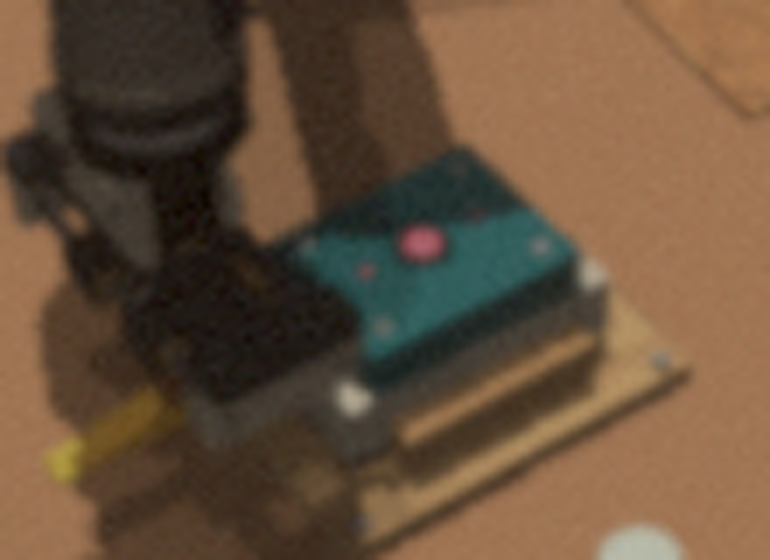

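Call:
servo_tool --pt "0 0.03 0 0 0" --pt "0 0.03 0 0 0" --pt "0 0.03 0 0 0" --pt "0 0.03 0 0 0" --pt "0 0.02 0 0 0" --pt "0 0 0 0 0"

```text
time: 18.1
tool_pos: [577.0, -109.2, 58.4]
tcp_rot: [3.14, 0.003, 1.651]
contact_force: [0.7, -9.7, 1.8]
grip_width: 19.9
```

```bash
python3 -c "
from h import *
wh()"
```

```text
t 18.10 bx 1.0 by -118.1 z 58.4 yawerr 0.003 | F board x -0.1 y -9.7 z 1.8 M [-1.41 -0.11 -0.02]
```

Call:
servo_tool --pt "0 -0.06 0 0 0" --pt "0 -0.14 0 0 0" --pt "0 -0.2 0 0 0" --pt "0 -0.12 0 0 0" --pt "0 0 0 0 0" --pt "0 0 0 -0.3 0" --pt "0 0 0 -0.6 0" --pt "0 0.3 0 -0.02 0" --pt "0 0.65 0 0 0" --pt "0 0.7 0 0 0" --pt "0 0.7 0 0 0" --pt "0 0.7 0 0 0" --pt "0 0.7 0 0 0" --pt "0 0.7 0 0 0" --pt "0 0.7 0 0 0" --pt "0 0.42 0 0 0" --pt "0 0.15 0 0 0" --pt "0 0 0 0 0" --pt "0 0 0 0 0"

```text
time: 20.48
tool_pos: [555.8, 150.9, 104.0]
tcp_rot: [-3.141, 0.0, 1.65]
contact_force: [-0.2, 0.5, -1.6]
grip_width: 20.2
```

```bash
python3 - <<'E'
from h import *
wh()
b=save("scene","s8.png")[:,:,::-1]
cv2.imwrite('pics/s8c.png',cv2.resize(b[170:245,205:300],(760,600),interpolation=cv2.INTER_CUBIC))
wh()
E
```

```text
t 20.48 bx -0.3 by 142.8 z 104.0 yawerr 0.002 | F board x -0.2 y 0.5 z -1.6 M [-0.09  0.02  0.05]
t 20.52 bx -0.2 by 142.7 z 104.0 yawerr 0.002 | F board x 0.1 y -1.2 z -0.9 M [-0.06  0.07  0.03]
```

View pics/s8c.png

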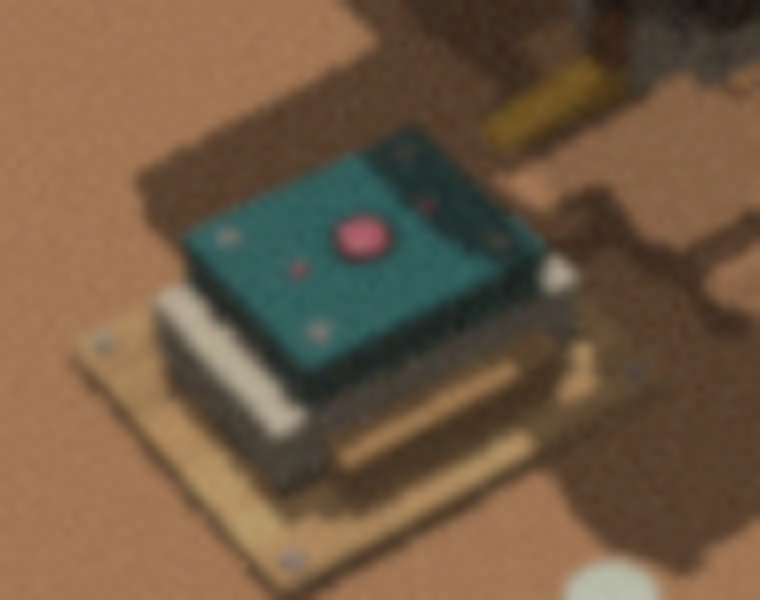

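```bash
cat > lift.py <<'E'
from h import *
import sys
def shift(a,b,cx,cy,r=5):
    """shift of b vs a of patch about (cx,cy) on a gradient-normalised green/red channel"""
    A=a.astype(np.float32);B=b.astype(np.float32)
    res=[]
    for ch in range(3):
        t=A[cy-r:cy+r+1,cx-r:cx+r+1,ch]; 
        k=16
        S=cv2.resize(B[cy-r-4:cy+r+5,cx-r-4:cx+r+5,ch],None,fx=k,fy=k,interpolation=cv2.INTER_CUBIC)
        T=cv2.resize(t,None,fx=k,fy=k,interpolation=cv2.INTER_CUBIC)
        R=cv2.matchTemplate(S,T,cv2.TM_CCOEFF_NORMED); _,m,_,l=cv2.minMaxLoc(R); res.append((l[0]/k-4,l[1]/k-4,m))
    return np.round(res,2)
if __name__=="__main__":
    a=cv2.imread('pics/scene0.png');b=cv2.imread('pics/'+sys.argv[1])
    c,s=np.cos(.077),np.sin(.077)
    W=lambda bx,by,z:[567+bx*c-by*s,8.5+bx*s+by*c,z]
    for n,(bx,by) in dict(Rnear=(34,-45),Rfar=(-34,-45),Rdot=(0,-32),knob=(0,0),Ldot=(0,32),Lnear=(34,45),Lfar=(-34,45)).items():
        p=proj("scene",W(bx,by,82)); d=(proj("scene",W(bx,by,87))-p)/5
        q=np.round(p+[-.5,-1]).astype(int); r=shift(a,b,*q,r=4); print(n,q,"px/mm",np.round(d,2),r.tolist())
    for n,P in dict(board1=W(80,-90,12),board2=W(80,90,12),ledge=W(20,-76,55)).items():
        q=np.round(proj("scene",P)+[-.5,-1]).astype(int); print(n,q,shift(a,b,*q,r=4).tolist())
E
python3 lift.py s8.png
```

```text
Rnear [244 210] px/mm [-0.01 -0.22] [[-0.06, -0.31, 0.95], [-0.06, -0.44, 0.95], [0.06, -0.44, 0.98]]
Rfar [232 198] px/mm [-0.02 -0.22] [[-0.44, -0.25, 0.79], [3.62, 3.88, 0.72], [0.0, -0.81, 0.87]]
Rdot [241 202] px/mm [-0.01 -0.22] [[0.75, -0.25, 0.75], [0.5, -0.5, 0.78], [0.06, -0.75, 0.96]]
knob [249 198] px/mm [-0.01 -0.22] [[-0.06, -0.44, 0.94], [0.0, -0.5, 0.93], [0.0, -0.5, 0.99]]
Ldot [257 194] px/mm [-0.   -0.22] [[-4.0, 4.0, 0.33], [3.5, -4.0, 0.44], [0.19, -0.88, 0.83]]
Lnear [266 199] px/mm [ 0.   -0.22] [[-4.0, 3.69, 0.66], [1.88, -1.56, 0.61], [0.44, -0.62, 0.95]]
Lfar [254 187] px/mm [-0.01 -0.22] [[-4.0, 3.88, 0.58], [1.12, -1.0, 0.81], [0.19, -0.62, 0.99]]
board1 [241 240] [[0.06, 0.0, 0.99], [0.06, 0.0, 1.0], [0.06, 0.0, 1.0]]
board2 [285 215] [[-0.5, 0.69, 0.79], [0.06, 0.5, 0.81], [0.25, 0.06, 0.86]]
ledge [234 217] [[0.0, -0.06, 1.0], [0.06, 0.0, 1.0], [0.0, -0.06, 1.0]]
```

Call:
servo_tool --pt "0 0 0.02 0.3 0" --pt "0 0 0 0.38 0" --pt "0 0 0 0.17 0" --pt "0 0 0 0.03 0" --pt "0 0 0 0 0" --pt "0 0 0 0 0"

```text
time: 21.28
tool_pos: [557.0, 152.0, 60.7]
tcp_rot: [3.14, -0.0, 1.651]
contact_force: [-0.3, -0.6, 0.0]
grip_width: 20.1
```

```bash
python3 -c "
from h import *
wh()"
```

```text
t 21.27 bx 1.1 by 143.9 z 60.7 yawerr 0.003 | F board x -0.3 y -0.6 z 0.0 M [-0.11  0.08  0.03]
```

Call:
servo_tool --pt "0 0 0 0.02 0" --pt "0 0 0 0.02 0"

```text
time: 21.52
tool_pos: [556.7, 152.0, 58.3]
tcp_rot: [3.141, -0.0, 1.651]
contact_force: [-0.3, 0.9, -0.1]
grip_width: 19.7
```

Call:
servo_tool --pt "0 0 0 0.01 0"

```text
time: 21.65
tool_pos: [556.6, 152.0, 57.7]
tcp_rot: [3.141, -0.0, 1.651]
contact_force: [-0.6, 1.0, 1.6]
grip_width: 19.7
```

Call:
servo_tool --pt "0 -0.08 0 0 0" --pt "0 -0.06 0 0 0" --pt "0 -0.04 0 0 0" --pt "0 -0.04 0 0 0" --pt "0 -0.04 0 0 0"

```text
time: 22.28
tool_pos: [557.8, 138.9, 57.8]
tcp_rot: [3.141, -0.0, 1.651]
contact_force: [0.3, 1.4, 0.2]
grip_width: 19.4
```

Call:
servo_tool --pt "0 -0.03 0 0 0" --pt "0 -0.03 0 0 0"

```text
time: 22.52
tool_pos: [558.0, 136.0, 57.7]
tcp_rot: [3.141, -0.0, 1.651]
contact_force: [-0.6, 1.0, 3.1]
grip_width: 19.8
```

Call:
servo_tool --pt "0 -0.03 0 0 0" --pt "0 -0.03 0 0 0"

```text
time: 22.78
tool_pos: [558.3, 133.4, 57.8]
tcp_rot: [3.141, -0.001, 1.651]
contact_force: [-1.0, 5.5, 4.6]
grip_width: 20.2
```

Call:
servo_tool --pt "0 -0.03 0 0 0" --pt "0 -0.03 0 0 0"

```text
time: 23.02
tool_pos: [558.4, 131.6, 57.9]
tcp_rot: [3.141, -0.003, 1.65]
contact_force: [-0.7, 11.0, 5.5]
grip_width: 19.9
```

Call:
servo_tool --pt "0 -0.03 0 -0.006 0" --pt "0 -0.03 0 0 0"

```text
time: 23.28
tool_pos: [558.4, 128.9, 58.0]
tcp_rot: [3.141, -0.003, 1.651]
contact_force: [-0.6, 11.3, 4.2]
grip_width: 20.0
```

Call:
servo_tool --pt "0 -0.03 0 0 0" --pt "0 -0.03 0 0 0" --pt "0 -0.03 0 0 0"

```text
time: 23.65
tool_pos: [558.7, 124.4, 58.0]
tcp_rot: [3.141, -0.003, 1.651]
contact_force: [-0.1, 10.3, 3.0]
grip_width: 19.9
```

```bash
python3 -c "
from h import *
wh()"
```

```text
t 23.65 bx 0.7 by 116.2 z 58.0 yawerr 0.003 | F board x 0.7 y 10.3 z 3.0 M [1.41 0.22 0.01]
```

Call:
servo_tool --pt "0 -0.03 0 0 0" --pt "0 -0.03 0 0 0" --pt "0 -0.02 0 0 0" --pt "0 0 0 0 0"

```text
time: 24.15
tool_pos: [559.1, 120.2, 58.0]
tcp_rot: [3.141, -0.003, 1.651]
contact_force: [-0.1, 10.1, 3.8]
grip_width: 19.7
```

```bash
python3 -c "
from h import *
wh()"
```

```text
t 24.15 bx 0.7 by 112.0 z 58.0 yawerr 0.003 | F board x 0.6 y 10.1 z 3.8 M [ 1.42  0.18 -0.02]
```

Call:
servo_tool --pt "0 0.06 0 0 0" --pt "0 0.16 0 0 0" --pt "0 0.24 0 0 0" --pt "0 0.16 0 0 0" --pt "0 0 0 0 0" --pt "0 0 0 -0.3 0" --pt "0 0 0 -0.6 0" --pt "0 -0.3 0 -0.02 0" --pt "0 -0.65 0 0 0" --pt "0 -0.7 0 0 0" --pt "0 -0.7 0 0 0" --pt "0 -0.7 0 0 0" --pt "0 -0.7 0 0 0" --pt "0 -0.7 0 0 0" --pt "0 -0.7 0 0 0" --pt "0 -0.42 0 0 0" --pt "0 -0.15 0 0 0" --pt "0 0 0 0 0" --pt "0 0 0 0 0"

```text
time: 26.52
tool_pos: [579.6, -134.5, 103.8]
tcp_rot: [-3.141, -0.001, 1.652]
contact_force: [-0.5, 0.2, -0.5]
grip_width: 19.4
```

```bash
python3 - <<'E'
from h import *
wh()
b=save("scene","s9.png")[:,:,::-1]
wh()
E
python3 lift.py s9.png
```

```text
t 26.52 bx 1.5 by -143.6 z 103.8 yawerr 0.004 | F board x -0.5 y 0.2 z -0.5 M [-0.07  0.06  0.01]
t 26.57 bx 1.6 by -143.5 z 103.9 yawerr 0.004 | F board x 0.4 y -0.7 z -0.5 M [-0.09  0.05  0.03]
Rnear [244 210] px/mm [-0.01 -0.22] [[-0.06, 0.31, 0.88], [-0.06, 0.19, 0.87], [0.0, -0.38, 0.96]]
Rfar [232 198] px/mm [-0.02 -0.22] [[4.0, -0.75, 0.75], [-1.19, -2.69, 0.7], [-0.69, -0.75, 0.87]]
Rdot [241 202] px/mm [-0.01 -0.22] [[1.0, 0.44, 0.54], [1.0, 0.25, 0.5], [0.0, -0.69, 0.93]]
knob [249 198] px/mm [-0.01 -0.22] [[0.06, 0.06, 0.43], [0.06, 0.19, 0.27], [-0.06, -0.56, 0.99]]
Ldot [257 194] px/mm [-0.   -0.22] [[-4.0, 4.0, 0.1], [-1.81, -4.0, 0.31], [0.06, -0.88, 0.82]]
Lnear [266 199] px/mm [ 0.   -0.22] [[-0.56, -0.25, 0.94], [0.06, -0.88, 0.94], [-0.06, -0.81, 0.99]]
Lfar [254 187] px/mm [-0.01 -0.22] [[-3.25, 4.0, 0.32], [0.31, -0.44, 0.7], [-4.0, 1.25, 0.89]]
board1 [241 240] [[0.44, 0.06, 0.91], [0.5, -0.06, 0.89], [0.5, -0.12, 0.88]]
board2 [285 215] [[-0.06, 0.06, 0.98], [-0.12, 0.06, 0.99], [-0.06, 0.06, 0.99]]
ledge [234 217] [[2.56, 2.75, 0.91], [2.56, 2.75, 0.91], [2.56, 2.75, 0.92]]
```

Call:
servo_tool --pt "0 0 0 0.3 0" --pt "0 0 0 0.38 0" --pt "0 0 0 0.17 0" --pt "0 0 0 0.03 0" --pt "0 0 0 0 0" --pt "0 0 0 0.02 0" --pt "0 0 0 0.012 0"

```text
time: 27.45
tool_pos: [579.9, -135.7, 58.7]
tcp_rot: [3.141, 0.0, 1.651]
contact_force: [0.5, 0.2, -0.8]
grip_width: 20.0
```

Call:
servo_tool --pt "0 0.08 0 0 0" --pt "0 0.08 0 0 0" --pt "0 0.06 0 0 0" --pt "0 0.06 0 0 0"

```text
time: 27.95
tool_pos: [578.6, -121.4, 58.3]
tcp_rot: [3.141, -0.0, 1.651]
contact_force: [-0.4, 0.0, -1.3]
grip_width: 20.3
```

Call:
servo_tool --pt "0 0.04 0 0 0" --pt "0 0.04 0 0 0"

```text
time: 28.2
tool_pos: [578.3, -117.6, 58.3]
tcp_rot: [3.141, 0.0, 1.651]
contact_force: [-0.3, -1.5, -1.1]
grip_width: 19.7
```

```bash
python3 -c "
from h import *
wh()"
```

```text
t 28.20 bx 1.5 by -126.6 z 58.3 yawerr 0.003 | F board x -0.4 y -1.5 z -1.1 M [-0.1   0.03 -0.05]
```

Call:
servo_tool --pt "0 0.03 0 0 0" --pt "0 0.03 0 0 0"

```text
time: 28.45
tool_pos: [578.0, -114.7, 58.3]
tcp_rot: [3.141, -0.0, 1.651]
contact_force: [-1.2, -0.5, -1.2]
grip_width: 19.8
```

Call:
servo_tool --pt "0 0.03 0 0 0" --pt "0 0.03 0 0 0"

```text
time: 28.7
tool_pos: [577.9, -112.2, 58.4]
tcp_rot: [3.141, 0.001, 1.651]
contact_force: [-0.8, -4.4, -0.0]
grip_width: 19.9
```

Call:
servo_tool --pt "0 0.03 0 0 0" --pt "0 0.03 0 0 0" --pt "0 0.03 0 0 0"

```text
time: 29.08
tool_pos: [578.0, -109.1, 58.6]
tcp_rot: [3.14, 0.003, 1.651]
contact_force: [0.4, -8.6, -0.8]
grip_width: 19.7
```

```bash
python3 -c "
from h import *
wh()"
```

```text
t 29.07 bx 1.9 by -118.1 z 58.6 yawerr 0.003 | F board x -0.2 y -8.6 z -0.8 M [-1.55 -0.07 -0.04]
```

Call:
servo_tool --pt "0 0.03 0 0 0" --pt "0 0.03 0 0 0" --pt "0 0.03 0 0 0" --pt "0 0.03 0 0 0"

```text
time: 29.58
tool_pos: [577.5, -103.1, 58.5]
tcp_rot: [3.14, 0.003, 1.651]
contact_force: [0.3, -9.7, -1.4]
grip_width: 19.9
```

Call:
servo_tool --pt "0 0.03 0 0 0" --pt "0 0.03 0 0 0" --pt "0 0.03 0 0 0" --pt "0 0 0 0 0"

```text
time: 30.08
tool_pos: [577.0, -98.3, 58.4]
tcp_rot: [3.14, 0.002, 1.651]
contact_force: [0.7, -7.3, -1.3]
grip_width: 19.7
```

```bash
python3 -c "
from h import *
wh()"
```

```text
t 30.07 bx 1.8 by -107.3 z 58.4 yawerr 0.003 | F board x 0.1 y -7.4 z -1.3 M [-1.28 -0.04 -0.07]
```

Call:
servo_tool --pt "0 -0.07 0 0 0" --pt "0 -0.2 0 0 0" --pt "0 -0.28 0 0 0" --pt "0 -0.16 0 0 0" --pt "0 0 0 0 0" --pt "0 0 0 -0.3 0" --pt "0 0 0 -0.6 0" --pt "0 0.3 0 -0.02 0" --pt "0 0.65 0 0 0" --pt "0 0.7 0 0 0" --pt "0 0.7 0 0 0" --pt "0 0.7 0 0 0" --pt "0 0.7 0 0 0" --pt "0 0.7 0 0 0" --pt "0 0.7 0 0 0" --pt "0 0.44 0 0 0" --pt "0 0.15 0 0 0" --pt "0 0 0 0 0" --pt "0 0 0 0 0"

```text
time: 32.45
tool_pos: [556.4, 153.2, 104.2]
tcp_rot: [-3.141, 0.0, 1.65]
contact_force: [-0.0, -0.2, -0.9]
grip_width: 19.7
```

```bash
python3 - <<'E'
from h import *
wh()
b=save("scene","s10.png")[:,:,::-1]
wh()
E
python3 lift.py s10.png | grep -v board
```

```text
t 32.45 bx 0.6 by 145.1 z 104.2 yawerr 0.002 | F board x -0.0 y -0.2 z -0.9 M [-0.07  0.09 -0.04]
t 32.50 bx 0.7 by 144.9 z 104.2 yawerr 0.002 | F board x 0.3 y 0.0 z -0.1 M [-0.1   0.06  0.03]
Rnear [244 210] px/mm [-0.01 -0.22] [[0.06, -0.88, 0.95], [0.0, -0.94, 0.95], [0.06, -0.94, 0.98]]
Rfar [232 198] px/mm [-0.02 -0.22] [[-0.69, -0.81, 0.79], [3.38, 3.5, 0.73], [-0.19, -1.25, 0.85]]
Rdot [241 202] px/mm [-0.01 -0.22] [[0.88, -0.56, 0.77], [0.56, -0.62, 0.77], [0.0, -1.19, 0.94]]
knob [249 198] px/mm [-0.01 -0.22] [[0.06, -1.0, 0.96], [0.06, -1.06, 0.96], [0.0, -0.94, 1.0]]
Ldot [257 194] px/mm [-0.   -0.22] [[-4.0, 4.0, 0.38], [4.0, -4.0, 0.42], [0.25, -1.25, 0.73]]
Lnear [266 199] px/mm [ 0.   -0.22] [[-4.0, 3.06, 0.72], [1.25, -2.62, 0.65], [0.56, -1.12, 0.94]]
Lfar [254 187] px/mm [-0.01 -0.22] [[1.12, -1.0, 0.55], [1.06, -1.31, 0.78], [0.06, -1.0, 0.99]]
ledge [234 217] [[-0.06, -0.06, 1.0], [0.0, 0.0, 1.0], [0.0, 0.0, 1.0]]
```

Call:
servo_tool --pt "0 0 0 0.3 0" --pt "0 0 0 0.38 0" --pt "0 0 0 0.17 0" --pt "0 0 0 0.03 0" --pt "0 0 0 0 0" --pt "0 0 0 0.02 0" --pt "0 0 0 0.02 0"

```text
time: 33.38
tool_pos: [556.7, 154.0, 58.7]
tcp_rot: [3.141, -0.0, 1.651]
contact_force: [0.4, 0.7, -1.4]
grip_width: 19.6
```

Call:
servo_tool --pt "0 -0.1 0 0 0" --pt "0 -0.1 0 0 0" --pt "0 -0.08 0 0 0" --pt "0 -0.06 0 0 0" --pt "0 -0.06 0 0 0"

```text
time: 34.0
tool_pos: [558.1, 133.7, 58.3]
tcp_rot: [3.142, -0.0, 1.651]
contact_force: [-0.1, -0.5, -1.5]
grip_width: 19.9
```

```bash
python3 -c "
from h import *
wh()"
```

```text
t 34.00 bx 0.7 by 125.5 z 58.3 yawerr 0.003 | F board x -0.1 y -0.5 z -1.5 M [-0.07  0.08 -0.03]
```

Call:
servo_tool --pt "0 -0.04 0 0.008 0" --pt "0 -0.04 0 0 0" --pt "0 -0.03 0 0 0"

```text
time: 34.38
tool_pos: [558.5, 128.4, 57.9]
tcp_rot: [3.142, -0.0, 1.651]
contact_force: [0.3, 0.4, -0.2]
grip_width: 19.9
```

Call:
servo_tool --pt "0 -0.03 0 0 0" --pt "0 -0.03 0 0 0"

```text
time: 34.62
tool_pos: [558.7, 125.5, 57.9]
tcp_rot: [3.141, -0.0, 1.651]
contact_force: [0.3, 0.4, -1.7]
grip_width: 19.8
```

Call:
servo_tool --pt "0 -0.03 0 0 0" --pt "0 -0.03 0 0 0"

```text
time: 34.88
tool_pos: [558.9, 123.1, 58.0]
tcp_rot: [3.141, -0.001, 1.651]
contact_force: [-1.2, 5.1, 0.0]
grip_width: 20.1
```

```bash
python3 -c "
from h import *
wh()"
```

```text
t 34.88 bx 0.8 by 114.9 z 58.0 yawerr 0.003 | F board x -0.8 y 5.2 z 0.0 M [0.89 0.11 0.04]
```

Call:
servo_tool --pt "0 -0.03 0 0 0" --pt "0 -0.03 0 0 0" --pt "0 -0.03 0 0 0"

```text
time: 35.25
tool_pos: [559.2, 119.7, 58.0]
tcp_rot: [3.141, -0.002, 1.651]
contact_force: [-1.3, 10.0, 0.9]
grip_width: 20.0
```

Call:
servo_tool --pt "0 -0.03 0 0 0" --pt "0 -0.03 0 0 0" --pt "0 -0.03 0 0 0" --pt "0 -0.03 0 0 0"

```text
time: 35.75
tool_pos: [559.7, 113.8, 58.0]
tcp_rot: [3.141, -0.002, 1.651]
contact_force: [-0.4, 9.0, 0.3]
grip_width: 20.1
```

Call:
servo_tool --pt "0 -0.03 0 0 0" --pt "0 -0.03 0 0 0" --pt "0 -0.02 0 0 0" --pt "0 0 0 0 0"

```text
time: 36.25
tool_pos: [560.0, 109.6, 58.0]
tcp_rot: [3.141, -0.002, 1.651]
contact_force: [-0.1, 8.2, 1.2]
grip_width: 20.3
```

```bash
python3 -c "
from h import *
wh()"
```

```text
t 36.25 bx 0.8 by 101.3 z 58.0 yawerr 0.003 | F board x 0.5 y 8.2 z 1.2 M [1.33 0.19 0.04]
```

Call:
servo_tool --pt "0 0.07 0 0 0" --pt "0 0.25 0 0 0" --pt "0 0.35 0 0 0" --pt "0 0.18 0 0 0" --pt "0 0 0 0 0" --pt "0 0 0 -0.3 0" --pt "0 0 0 -0.6 0" --pt "0 -0.3 0 -0.02 0" --pt "0 -0.65 0 0 0" --pt "0 -0.7 0 0 0" --pt "0 -0.7 0 0 0" --pt "0 -0.7 0 0 0" --pt "0 -0.7 0 0 0" --pt "0 -0.7 0 0 0" --pt "0 -0.7 0 0 0" --pt "0 -0.43 0 0 0" --pt "0 -0.15 0 0 0" --pt "0 0 0 0 0" --pt "0 0 0 0 0"

```text
time: 38.62
tool_pos: [579.5, -134.1, 103.8]
tcp_rot: [-3.141, -0.001, 1.652]
contact_force: [-0.6, -1.3, -0.6]
grip_width: 19.8
```

```bash
python3 - <<'E'
from h import *
wh()
E
```

```text
t 38.62 bx 1.5 by -143.1 z 103.8 yawerr 0.004 | F board x -0.7 y -1.3 z -0.6 M [-0.07  0.06  0.08]
```

Call:
servo_tool --pt "0 0 0 0.3 0" --pt "0 0 0 0.38 0" --pt "0 0 0 0.17 0" --pt "0 0 0 0.03 0" --pt "0 0 0 0 0" --pt "0 0 0 0.02 0" --pt "0 0 0 0.014 0"

```text
time: 39.5
tool_pos: [579.9, -135.3, 58.5]
tcp_rot: [3.141, 0.0, 1.651]
contact_force: [0.4, -0.3, -1.1]
grip_width: 19.7
```

Call:
servo_tool --pt "0 0.1 0 0 0" --pt "0 0.12 0 0 0" --pt "0 0.1 0 0 0" --pt "0 0.08 0 0 0" --pt "0 0.06 0 0 0" --pt "0 0.04 0 0 0"

```text
time: 40.25
tool_pos: [577.7, -110.1, 58.3]
tcp_rot: [3.141, 0.0, 1.651]
contact_force: [-0.4, -1.2, 0.5]
grip_width: 20.0
```

```bash
python3 -c "
from h import *
wh()"
```

```text
t 40.25 bx 1.6 by -119.0 z 58.3 yawerr 0.003 | F board x -0.5 y -1.1 z 0.5 M [-0.06  0.08  0.03]
```

Call:
servo_tool --pt "0 0.03 0 0 0" --pt "0 0.03 0 0 0"

```text
time: 40.5
tool_pos: [577.5, -107.3, 58.2]
tcp_rot: [3.141, 0.0, 1.651]
contact_force: [1.1, -0.6, 0.9]
grip_width: 19.9
```

Call:
servo_tool --pt "0 0.03 0 0 0" --pt "0 0.03 0 0 0"

```text
time: 40.75
tool_pos: [577.2, -104.2, 58.2]
tcp_rot: [3.141, 0.0, 1.651]
contact_force: [-0.5, -1.1, 0.9]
grip_width: 19.9
```

```bash
python3 -c "
from h import *
wh()"
```

```text
t 40.75 bx 1.5 by -113.2 z 58.2 yawerr 0.003 | F board x -0.6 y -1.1 z 0.9 M [-0.14  0.02  0.03]
```

Call:
servo_tool --pt "0 0.03 0 0 0"

```text
time: 40.88
tool_pos: [577.1, -102.7, 58.2]
tcp_rot: [3.141, 0.0, 1.651]
contact_force: [-0.3, -1.8, 2.1]
grip_width: 19.8
```

Call:
servo_tool --pt "0 0.03 0 0 0"

```text
time: 41.0
tool_pos: [577.0, -101.6, 58.3]
tcp_rot: [3.141, 0.001, 1.651]
contact_force: [0.7, -4.0, 0.9]
grip_width: 19.8
```

Call:
servo_tool --pt "0 0.03 0 0 0" --pt "0 0.03 0 0 0" --pt "0 0.03 0 0 0"

```text
time: 41.38
tool_pos: [577.1, -98.5, 58.4]
tcp_rot: [3.14, 0.003, 1.651]
contact_force: [1.0, -8.6, 0.2]
grip_width: 19.8
```

```bash
python3 -c "
from h import *
wh()"
```

```text
t 41.38 bx 1.8 by -107.5 z 58.4 yawerr 0.003 | F board x 0.4 y -8.6 z 0.2 M [-1.3  -0.04 -0.01]
```

Call:
servo_tool --pt "0 0.03 0 0 0" --pt "0 0.03 0 0 0" --pt "0 0.03 0 0 0"

```text
time: 41.75
tool_pos: [576.7, -94.1, 58.4]
tcp_rot: [3.14, 0.003, 1.651]
contact_force: [1.5, -9.5, -0.9]
grip_width: 19.6
```

Call:
servo_tool --pt "0 0.03 0 0 0" --pt "0 0.03 0 0 0" --pt "0 0.03 0 0 0" --pt "0 0 0 0 0"

```text
time: 42.25
tool_pos: [576.3, -89.3, 58.3]
tcp_rot: [3.141, 0.002, 1.651]
contact_force: [0.0, -6.6, 0.1]
grip_width: 19.8
```

```bash
python3 -c "
from h import *
wh()"
```

```text
t 42.25 bx 1.7 by -98.2 z 58.3 yawerr 0.003 | F board x -0.5 y -6.6 z 0.1 M [-1.09 -0.08 -0.04]
```

Call:
servo_tool --pt "0 -0.07 0 0 0" --pt "0 -0.25 0 0 0" --pt "0 -0.38 0 0 0" --pt "0 -0.22 0 0 0" --pt "0 0 0 0 0" --pt "0 0 0 -0.3 0" --pt "0 0 0 -0.6 0" --pt "0 0.3 0 -0.02 0" --pt "0 0.65 0 0 0" --pt "0 0.7 0 0 0" --pt "0 0.7 0 0 0" --pt "0 0.7 0 0 0" --pt "0 0.7 0 0 0" --pt "0 0.7 0 0 0" --pt "0 0.7 0 0 0" --pt "0 0.44 0 0 0" --pt "0 0.15 0 0 0" --pt "0 0 0 0 0" --pt "0 0 0 0 0"

```text
time: 44.62
tool_pos: [556.5, 151.7, 104.1]
tcp_rot: [-3.141, 0.0, 1.65]
contact_force: [-0.2, 0.5, -0.6]
grip_width: 19.9
```

```bash
python3 - <<'E'
from h import *
wh()
b=save("scene","s11.png")[:,:,::-1]
wh()
E
python3 lift.py s11.png | grep -v board
```

```text
t 44.62 bx 0.6 by 143.6 z 104.1 yawerr 0.002 | F board x -0.2 y 0.5 z -0.6 M [-0.09  0.09  0.05]
t 44.67 bx 0.7 by 143.5 z 104.1 yawerr 0.002 | F board x -0.0 y 0.7 z -0.5 M [-0.08  0.01 -0.01]
Rnear [244 210] px/mm [-0.01 -0.22] [[-0.12, -1.25, 0.95], [-0.12, -1.31, 0.96], [-0.06, -1.38, 0.98]]
Rfar [232 198] px/mm [-0.02 -0.22] [[-0.62, -1.12, 0.81], [3.5, 3.12, 0.7], [-0.12, -1.75, 0.84]]
Rdot [241 202] px/mm [-0.01 -0.22] [[0.62, -0.88, 0.73], [0.38, -1.31, 0.74], [0.06, -1.56, 0.95]]
knob [249 198] px/mm [-0.01 -0.22] [[0.06, -1.31, 0.96], [0.06, -1.31, 0.96], [0.0, -1.38, 0.99]]
Ldot [257 194] px/mm [-0.   -0.22] [[-4.0, 3.44, 0.35], [4.0, -4.0, 0.43], [0.38, -1.88, 0.74]]
Lnear [266 199] px/mm [ 0.   -0.22] [[-4.0, 2.69, 0.68], [1.31, -2.12, 0.63], [0.25, -1.88, 0.95]]
Lfar [254 187] px/mm [-0.01 -0.22] [[1.12, -1.81, 0.71], [1.0, -2.0, 0.82], [0.06, -1.56, 0.99]]
ledge [234 217] [[0.0, 0.0, 0.99], [0.94, 1.0, 1.0], [0.94, 1.0, 0.99]]
```

Call:
servo_tool --pt "0 0 0 0.3 0" --pt "0 0 0 0.38 0" --pt "0 0 0 0.17 0" --pt "0 0 0 0.03 0" --pt "0 0 0 0 0" --pt "0 0 0 0.02 0" --pt "0 0 0 0.026 0"

```text
time: 45.55
tool_pos: [556.8, 152.5, 58.3]
tcp_rot: [3.141, -0.0, 1.651]
contact_force: [-0.0, 0.1, -1.5]
grip_width: 19.6
```

Call:
servo_tool --pt "0 -0.1 0 0 0" --pt "0 -0.12 0 0 0" --pt "0 -0.12 0 0 0" --pt "0 -0.1 0 0 0" --pt "0 -0.06 0 0 0" --pt "0 -0.04 0 0 0"

```text
time: 46.3
tool_pos: [558.8, 125.3, 57.9]
tcp_rot: [3.141, -0.0, 1.651]
contact_force: [-0.2, -0.1, -0.1]
grip_width: 19.8
```

```bash
python3 -c "
from h import *
wh()"
```

```text
t 46.30 bx 0.8 by 117.1 z 57.9 yawerr 0.003 | F board x -0.2 y -0.0 z -0.1 M [-0.07  0.04 -0.03]
```

Call:
servo_tool --pt "0 -0.04 0 0 0" --pt "0 -0.04 0 0 0" --pt "0 -0.04 0 0 0"

```text
time: 46.68
tool_pos: [559.2, 119.5, 57.9]
tcp_rot: [3.141, -0.0, 1.651]
contact_force: [0.0, -0.0, -0.5]
grip_width: 20.0
```

Call:
servo_tool --pt "0 -0.03 0 0 0" --pt "0 -0.03 0 0 0"

```text
time: 46.92
tool_pos: [559.5, 116.5, 57.9]
tcp_rot: [3.141, -0.0, 1.651]
contact_force: [0.1, -0.3, -0.7]
grip_width: 20.1
```

Call:
servo_tool --pt "0 -0.03 0 0 0"

```text
time: 47.05
tool_pos: [559.6, 115.0, 57.9]
tcp_rot: [3.141, -0.0, 1.651]
contact_force: [0.2, 0.3, 0.1]
grip_width: 19.6
```

```bash
python3 -c "
from h import *
wh()"
```

```text
t 47.05 bx 0.8 by 106.8 z 57.9 yawerr 0.003 | F board x 0.2 y 0.3 z 0.1 M [-0.04 -0.02  0.07]
```

Call:
servo_tool --pt "0 -0.03 0 0 0" --pt "0 -0.03 0 0 0"

```text
time: 47.3
tool_pos: [559.8, 112.5, 58.0]
tcp_rot: [3.141, -0.001, 1.651]
contact_force: [-0.3, 4.8, 0.0]
grip_width: 19.8
```

Call:
servo_tool --pt "0 -0.03 0 0 0" --pt "0 -0.03 0 0 0"

```text
time: 47.55
tool_pos: [559.9, 110.5, 58.0]
tcp_rot: [3.141, -0.002, 1.651]
contact_force: [-0.5, 9.2, 1.4]
grip_width: 19.3
```

Call:
servo_tool --pt "0 -0.03 0 0 0" --pt "0 -0.03 0 0 0" --pt "0 0 0 0 0"

```text
time: 47.92
tool_pos: [560.1, 107.5, 58.0]
tcp_rot: [3.141, -0.002, 1.651]
contact_force: [-0.9, 7.5, 1.4]
grip_width: 20.0
```

```bash
python3 -c "
from h import *
wh()"
```

```text
t 47.92 bx 0.8 by 99.3 z 58.0 yawerr 0.003 | F board x -0.3 y 7.5 z 1.4 M [ 1.24  0.18 -0.02]
```

Call:
servo_tool --pt "0 -0.02 0 0 0" --pt "0 0 0 0 0"

```text
time: 48.18
tool_pos: [560.2, 106.6, 58.0]
tcp_rot: [3.141, -0.002, 1.651]
contact_force: [-0.7, 7.8, 0.8]
grip_width: 20.1
```

```bash
python3 -c "
from h import *
wh()"
```

```text
t 48.17 bx 0.8 by 98.4 z 58.0 yawerr 0.003 | F board x -0.1 y 7.8 z 0.8 M [1.35 0.16 0.02]
```

Call:
servo_tool --pt "0 0.07 0 0 0" --pt "0 0.25 0 0 0" --pt "0 0.38 0 0 0" --pt "0 0.25 0 0 0" --pt "0 0.05 0 0 0" --pt "0 0 0 -0.3 0" --pt "0 0 0 -0.6 0" --pt "0 0 0 0 0" --pt "0 0 0 0 0"

```text
time: 49.3
tool_pos: [556.2, 154.6, 102.8]
tcp_rot: [-3.142, -0.0, 1.65]
contact_force: [0.3, -0.1, -0.9]
grip_width: 19.8
```

```bash
python3 - <<'E'
from h import *
wh()
o=bot.get_obs();print(o["tool_pos"],o["tcp_rot"])
for r in plan(o["tool_pos"],o["tcp_rot"][2],[439.5,343.5,95],1.261,9,0): print([float(x) for x in r],end=',')
E
```

```text
t 49.30 bx 0.5 by 146.5 z 102.8 yawerr 0.003 | F board x 0.3 y -0.1 z -0.9 M [-0.1   0.09  0.01]
[556.18824035 154.55462523 102.80221783] [-3.14151676e+00 -7.37363597e-06  1.65031876e+00]
[0.0, 0.439, -0.225, 0.017, 0.0275],[0.0, 0.429, -0.244, 0.018, 0.0275],[0.0, 0.418, -0.262, 0.017, 0.0275],[0.0, 0.407, -0.28, 0.017, 0.0275],[0.0, 0.394, -0.297, 0.018, 0.0275],[0.0, 0.38, -0.314, 0.017, 0.0275],[0.0, 0.367, -0.331, 0.017, 0.0275],[0.0, 0.352, -0.345, 0.018, 0.0275],[0.0, 0.337, -0.361, 0.017, 0.0275],
```

Call:
servo_tool --pt "0 0.439 -0.225 0.017 0.0275" --pt "0 0.429 -0.244 0.017 0.0275" --pt "0 0.418 -0.262 0.017 0.0275" --pt "0 0.407 -0.28 0.017 0.0275" --pt "0 0.394 -0.297 0.017 0.0275" --pt "0 0.38 -0.314 0.017 0.0275" --pt "0 0.367 -0.331 0.017 0.0275" --pt "0 0.352 -0.345 0.017 0.0275" --pt "0 0.337 -0.361 0.017 0.0275" --pt "0 0 0 0.3 0" --pt "0 0 0 0.5 0" --pt "0 0 0 0.5 0" --pt "0 0 0 0.3 0" --pt "0 0 0 0 0"

```text
time: 51.05
tool_pos: [438.9, 342.8, 13.6]
tcp_rot: [-3.139, 0.003, 1.262]
contact_force: [-0.0, -0.2, -0.8]
grip_width: 19.5
```

```bash
python3 - <<'E'
from h import *
wh()
b=save("scene","s12.png")[:,:,::-1]
cv2.imwrite('pics/s12c.png',cv2.resize(b[130:245,205:345],(730,600),interpolation=cv2.INTER_CUBIC))
o=bot.get_obs();print(o["tool_pos"],o["tcp_rot"],o["contact_force"])
E
python3 lift.py s12.png
```

```text
t 51.05 bx -102.0 by 343.1 z 13.6 yawerr -0.386 | F board x -0.0 y -0.2 z -0.8 M [-0.06  0.04 -0.  ]
[439.62810744 343.30457504  14.73350549] [-3.14088021e+00  8.63344985e-04  1.26179531e+00] [ 0.40736615  0.42973615 -1.6256641 ]
Rnear [244 210] px/mm [-0.01 -0.22] [[-0.19, -1.12, 0.96], [-0.19, -1.12, 0.95], [-0.12, -1.25, 0.97]]
Rfar [232 198] px/mm [-0.02 -0.22] [[-0.19, -1.56, 0.96], [-0.06, -1.56, 0.97], [0.0, -1.5, 1.0]]
Rdot [241 202] px/mm [-0.01 -0.22] [[0.69, -1.19, 0.69], [0.19, -1.44, 0.65], [0.06, -1.56, 0.95]]
knob [249 198] px/mm [-0.01 -0.22] [[-0.06, -1.5, 0.96], [0.0, -1.56, 0.96], [-0.06, -1.44, 0.99]]
Ldot [257 194] px/mm [-0.   -0.22] [[-0.5, -1.25, 0.8], [-0.69, -1.0, 0.65], [0.12, -1.69, 0.85]]
Lnear [266 199] px/mm [ 0.   -0.22] [[-0.06, -1.19, 0.96], [0.06, -1.5, 0.95], [0.0, -1.44, 0.99]]
Lfar [254 187] px/mm [-0.01 -0.22] [[0.0, -1.5, 0.87], [-1.25, 4.0, 0.53], [0.25, -1.69, 0.82]]
board1 [241 240] [[0.06, 0.0, 0.99], [0.06, 0.0, 1.0], [0.06, 0.0, 1.0]]
board2 [285 215] [[-0.06, 0.06, 0.98], [-0.06, 0.0, 0.99], [0.0, 0.0, 0.99]]
ledge [234 217] [[0.94, 1.12, 0.99], [1.0, 1.19, 0.99], [1.06, 1.25, 0.99]]
```

View pics/s12c.png

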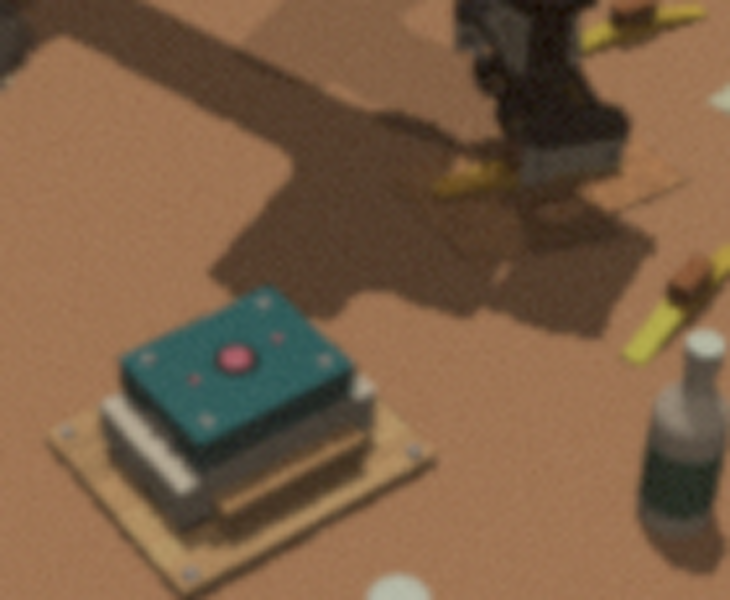

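Call:
servo_tool --pt "0 0 0 0.06 0" --pt "0 0 0 0.05 0" --pt "0 0 0 0.02 0" --pt "0 0 0 0 0"

```text
time: 51.6
tool_pos: [439.6, 343.9, 8.9]
tcp_rot: [3.141, -0.0, 1.262]
contact_force: [-0.4, -0.6, -1.2]
grip_width: 20.2
```

Call:
servo_tool --pt "0 0 0 0.016 0"

```text
time: 51.72
tool_pos: [439.7, 343.9, 8.1]
tcp_rot: [3.141, -0.0, 1.262]
contact_force: [-0.4, 0.1, -0.6]
grip_width: 19.9
```

Call:
servo_tool --pt "0 0 0 0.016 0"

```text
time: 51.85
tool_pos: [439.6, 343.8, 7.1]
tcp_rot: [3.142, -0.0, 1.262]
contact_force: [0.3, -0.1, -1.0]
grip_width: 19.6
```

Call:
servo_tool --pt "0 0 0 0.01 0"

```text
time: 51.98
tool_pos: [439.7, 343.8, 6.9]
tcp_rot: [3.141, -0.0, 1.262]
contact_force: [-1.5, -1.6, 3.8]
grip_width: 19.8
```

Contact with the mat at the same height it was picked from (6.9 mm). I'm releasing it.

Call:
servo_tool --pt "0.3 0 0 0 0" --pt "0.6 0 0 0 0" --pt "1 0 0 0 0" --pt "1 0 0 0 0" --pt "1 0 0 0 0" --pt "1 0 0 0 0" --pt "1 0 0 0 0" --pt "1 0 0 0 0" --pt "1 0 0 -0.2 0" --pt "1 0 0 -0.6 0" --pt "1 0 0 -0.8 0" --pt "1 0 0 -0.6 0" --pt "1 0 0 0 0" --pt "1 0 0 0 0"

```text
time: 53.72
tool_pos: [439.2, 343.6, 116.3]
tcp_rot: [-3.141, 0.0, 1.262]
contact_force: [0.1, 0.2, -0.4]
grip_width: 91.4
```

```bash
python3 - <<'E'
from h import *
wh()
b=save("scene","s13.png")[:,:,::-1]; t=save("top","t13.png")[:,:,::-1]
cv2.imwrite('pics/s13c.png',cv2.resize(b[130:245,205:345],(730,600),interpolation=cv2.INTER_CUBIC))
cv2.imwrite('pics/t13c.png',cv2.resize(t[110:280,80:320],(768,544),interpolation=cv2.INTER_CUBIC))
E
python3 lift.py s13.png
```

```text
t 53.73 bx -101.7 by 343.9 z 116.3 yawerr -0.386 | F board x 0.1 y 0.2 z -0.4 M [-0.02  0.09 -0.02]
Rnear [244 210] px/mm [-0.01 -0.22] [[-0.25, -1.06, 0.95], [-0.25, -1.12, 0.95], [-0.19, -1.25, 0.97]]
Rfar [232 198] px/mm [-0.02 -0.22] [[-0.19, -1.62, 0.95], [-0.12, -1.62, 0.97], [0.0, -1.5, 1.0]]
Rdot [241 202] px/mm [-0.01 -0.22] [[0.44, -1.12, 0.69], [0.38, -1.44, 0.73], [0.06, -1.56, 0.94]]
knob [249 198] px/mm [-0.01 -0.22] [[-0.06, -1.5, 0.96], [-0.06, -1.56, 0.96], [-0.06, -1.5, 0.99]]
Ldot [257 194] px/mm [-0.   -0.22] [[0.0, -1.12, 0.8], [0.19, -1.25, 0.8], [0.06, -1.56, 0.96]]
Lnear [266 199] px/mm [ 0.   -0.22] [[-0.19, -1.12, 0.95], [0.0, -1.5, 0.96], [0.0, -1.44, 0.99]]
Lfar [254 187] px/mm [-0.01 -0.22] [[0.0, -1.56, 0.88], [4.0, 3.38, 0.51], [-3.62, 1.12, 0.84]]
board1 [241 240] [[0.0, 0.0, 0.99], [0.0, 0.0, 1.0], [0.06, 0.0, 1.0]]
board2 [285 215] [[0.06, 0.0, 0.98], [0.0, 0.0, 0.99], [0.0, 0.0, 0.99]]
ledge [234 217] [[1.0, 1.19, 0.99], [1.0, 1.19, 0.99], [1.06, 1.25, 0.99]]
```

View pics/s13c.png

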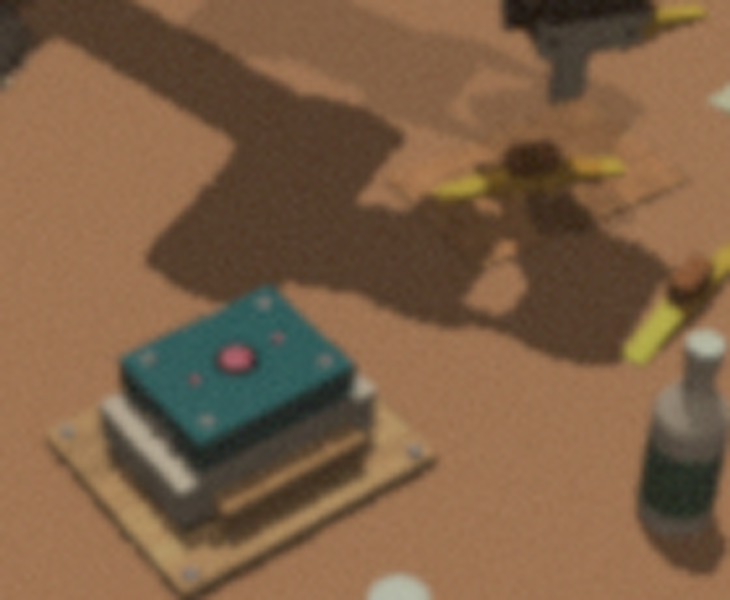

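View pics/t13c.png

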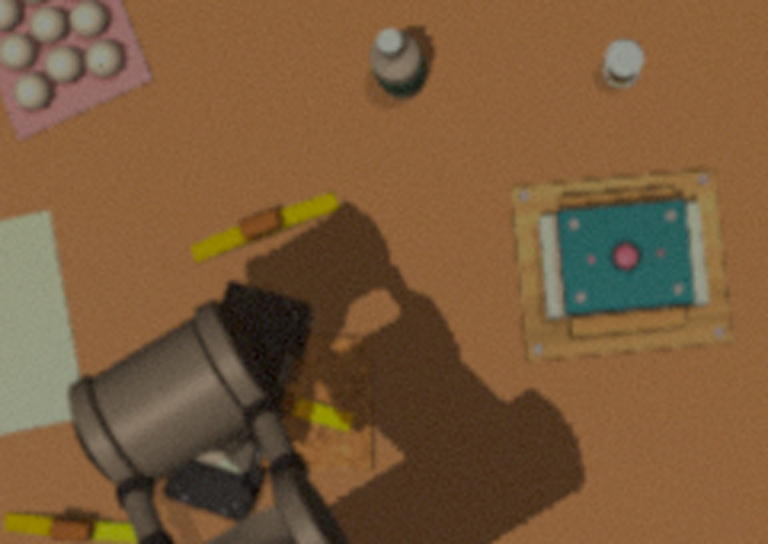

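The scene view shows the wedge flat on its mat (crop 525,175) and the cover standing open and level (235,375). The top view shows its visible blade on the mat (crop 325,415). Nothing touches the robot, so I'm handing in.

```bash
python3 -c "
from plant import bot
print(bot.close_job())"
```

```text
the job is handed in; nothing more can be done
None
```

The teal cover now stands about 6 mm up at both ends, and the wedge is lying flat on its mat where I picked it up. I handed the job in at about 54 s of the 72 s allowed.

- **Wedge:** I took the one on the cork mat, about 555 mm from the base and the nearest of the three look-alikes. I felt for the ledge and found the seam at roughly 55 mm.
- **Lifting:** I drove the wedge in left, right, left, right, left, right, left. Peak lifts from how far it went in were about 2.4, 3.1, 4.3, 5.3, 6.4, 7.1 and 7.0 mm. The estimated lead of one end over the other stayed under about 2.5 mm.
- **Forces:** Readings at the end of each move reached about 11 N of push along the slot and 5.5 N upward. I could not measure the squeeze between wedge and mould directly.
- **Final lift:** From wedge depth less about 0.9 mm lost each time it came out, both ends stand at about 6.1 mm. Image shifts suggest 5.5 to 7 mm with no clear tilt. They are rougher, because 1 mm is only about 0.22 pixel and shadows spoiled a few spots.
- **Last checks:** The wedge touched the mat at its pick-up height. The board, the glue, the wire and the nearby look-alike wedges show as before in the last pictures; I did not re-check the twine or the tape. The gripper was open and clear, with no contact force.

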